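# Consolidate the reagent-bottle trays and stack the empty

### The job

Two of the white trays hold small amber bottles, neither of them full. Move the bottles from the emptier tray into the free compartments of the fuller one, which stays where it is, all standing upright, then stack the emptied tray square on the pile of empty trays in the steel stacker, its foot fully home inside the rim of the top tray. Set the bottles and the tray down gently by feel (the pile's height is different every time), tip nothing over and leave the other things alone.

Things in the scene. Friction and masses are not known exactly. Their poses are not given: they have to be found in the camera images.
- tray_a: The fuller tray, four bottles, about 0.3 kg: off-white plastic tray, 100 (own x) x 137 (own y) x 40 mm high; origin at the centre of its underside, z up. Outer walls 4 thick; compartment floor 8 above the origin; six compartments 41 x 41, centred at x = -25.5 and +25.5, y = -44, 0 and +44; the cross dividers between them are 3 thick, their tops and that of the lengthwise rib 34 above the origin.
- tray_b: The emptier tray, two bottles, about 0.22 kg, to be emptied and stacked; just like tray_a: off-white plastic tray, 100 (own x) x 137 (own y) x 40 mm high; origin at the centre of its underside, z up. Underneath, a foot 87 x 124 x 4 mm high, which fits inside the rim of a like tray with 2.5 mm to spare on each side.
- tray_b_rib (a point): Top middle of tray_b's solid lengthwise rib, 34 above the tray's origin: the rib is 10 mm thick, runs along the tray's y at x = 0 between the two rows of compartments and rises 26 above their floor. It is the carrying grip: pinch it here from above, closing along the tray's x.
- stacker: Steel tray stacker fixed to the bench: open-topped housing 113 (own x) x 150 (own y) x 50 mm high; origin at the centre of its underside, on the bench; z up. A pile of two empty trays just like tray_b stands in it, centred on its z axis, their x and y along the stacker's.
- stacker_mouth (a point): Middle of the housing's mouth, 50 above the bench. The pile stands on a sprung plate (1 mm per 3 N) whose height differs each time and is not reported: top rim 82 to 112 mm above the bench. A tray nested on it has its origin 4 below that rim, on this axis, x along the stacker's, either way round; a foot caught on the rim sits higher and can be slid.
- bottle1: Small amber bottle, at the start in the fuller tray: body 32 mm diameter, straight to 44, shoulder to 52, short neck, black cylindrical cap 19 diameter from 54 to 78 (the grip, from above); about 60 g; origin at the centre of its underside, z up.
- bottle2: Small amber bottle, at the start in the fuller tray: body 32 mm diameter, straight to 44, shoulder to 52, short neck, black cylindrical cap 19 diameter from 54 to 78 (the grip, from above); about 60 g; origin at the centre of its underside, z up.
- bottle3: Small amber bottle, at the start in the fuller tray: body 32 mm diameter, straight to 44, shoulder to 52, short neck, black cylindrical cap 19 diameter from 54 to 78 (the grip, from above); about 60 g; origin at the centre of its underside, z up.
- bottle4: Small amber bottle, at the start in the fuller tray: body 32 mm diameter, straight to 44, shoulder to 52, short neck, black cylindrical cap 19 diameter from 54 to 78 (the grip, from above); about 60 g; origin at the centre of its underside, z up.
- bottle5: Small amber bottle, at the start in the emptier tray: body 32 mm diameter, straight to 44, shoulder to 52, short neck, black cylindrical cap 19 diameter from 54 to 78 (the grip, from above); about 60 g; origin at the centre of its underside, z up.
- bottle6: Small amber bottle, at the start in the emptier tray: body 32 mm diameter, straight to 44, shoulder to 52, short neck, black cylindrical cap 19 diameter from 54 to 78 (the grip, from above); about 60 g; origin at the centre of its underside, z up.
- beaker: Small glass beaker, 48 diameter, 60 high in mm; origin at the centre of its underside. A bystander: leave it alone.
- flask: Clear bottle with white cap, 44 diameter, 105 high in mm; origin at the centre of its underside. A bystander: leave it alone.
- mortar: White ceramic mortar, 48 diameter, 34 high in mm; origin at the centre of its underside. A bystander: leave it alone.
- jar: Wide amber jar, 50 diameter, 60 high in mm; origin at the centre of its underside. A bystander: leave it alone.
- spatula: Steel spatula lying on the bench near the robot, 150 long in mm; origin at the centre of its underside. A bystander: leave it alone.
- carton: Cardboard carton at the back, 90 x 130 x 50 high in mm; origin at the centre of its underside. A bystander: leave it alone.
Things that resemble listed ones, but are neither listed nor needed, are in the scene too. Leave any purple or yellow look-alike of the bottle5 alone. What is shaped like the bottle6 but blue is not meant.

How it is judged (in metres and radians):
On the way:
1. all six bottles stand upright on the floor of the fuller tray's compartments (x of bottle1 in the frame of tray_a between -0.047 and 0.047 m and y of bottle1 in the frame of tray_a between -0.066 and 0.066 m and z of bottle1 in the frame of tray_a between 0.003 and 0.013 m and angle between each of bottle1, bottle2, bottle3, bottle4, bottle5, bottle6's own z axis and vertical below 0.12 rad and x of bottle2 in the frame of tray_a between -0.047 and 0.047 m and y of bottle2 in the frame of tray_a between -0.066 and 0.066 m and z of bottle2 in the frame of tray_a between 0.003 and 0.013 m and x of bottle3 in the frame of tray_a between -0.047 and 0.047 m and y of bottle3 in the frame of tray_a between -0.066 and 0.066 m and z of bottle3 in the frame of tray_a between 0.003 and 0.013 m and x of bottle4 in the frame of tray_a between -0.047 and 0.047 m and y of bottle4 in the frame of tray_a between -0.066 and 0.066 m and z of bottle4 in the frame of tray_a between 0.003 and 0.013 m and x of bottle5 in the frame of tray_a between -0.047 and 0.047 m and y of bottle5 in the frame of tray_a between -0.066 and 0.066 m and z of bottle5 in the frame of tray_a between 0.003 and 0.013 m and x of bottle6 in the frame of tray_a between -0.047 and 0.047 m and y of bottle6 in the frame of tray_a between -0.066 and 0.066 m and z of bottle6 in the frame of tray_a between 0.003 and 0.013 m), for 0.2 s.
At the end, for the whole second after the job is handed in: All six bottles upright (0.12 rad) on the floor of the fuller tray's compartments; that tray level, within 30 mm of its start; the emptied tray released and still on the pile: level (0.025 rad), within 3.5 mm of the stacker's axis in x and y, parallel within 0.04 rad (all of step 1 and distance of tray_a from where it was at the start of the episode below 0.03 m and angle between tray_a's own z axis and vertical below 0.03 rad and x of tray_b in the frame of stacker between -0.0035 and 0.0035 m and y of tray_b in the frame of stacker between -0.0035 and 0.0035 m and angle between the x axis of tray_b and the x axis of stacker, either way round below 0.04 rad and angle between tray_b's own z axis and vertical below 0.025 rad and height (world z) of tray_b above 0.07 m and contact force between tray_b and stacker above 0.5 N and linear speed of tray_b below 0.01 m/s); the robot touches nothing.
It fails at once if a bottle is tipped over (more than 0.6 rad) (angle between any of bottle1, bottle2, bottle3, bottle4, bottle5, bottle6's own z axis and vertical above 0.6 rad).
It fails at once if the emptied tray is pressed or dropped on the pile with more than 20 N (contact force between tray_b and stacker above 20 N).
It fails at once if a bottle is pressed or dropped on the fuller tray with more than 45 N (contact force between any of bottle1, bottle2, bottle3, bottle4, bottle5, bottle6 and tray_a above 45 N).
It fails at once if the tray or a bottle is let fall (faster than 0.25 m/s out of the fingers) ((contact force between the fingers and tray_b below 0.1 N and linear speed of tray_b above 0.25 m/s) or (contact force between the fingers and bottle1 below 0.1 N and linear speed of bottle1 above 0.25 m/s) or (contact force between the fingers and bottle2 below 0.1 N and linear speed of bottle2 above 0.25 m/s) or (contact force between the fingers and bottle3 below 0.1 N and linear speed of bottle3 above 0.25 m/s) or (contact force between the fingers and bottle4 below 0.1 N and linear speed of bottle4 above 0.25 m/s) or (contact force between the fingers and bottle5 below 0.1 N and linear speed of bottle5 above 0.25 m/s) or (contact force between the fingers and bottle6 below 0.1 N and linear speed of bottle6 above 0.25 m/s)).
It fails at once if a bystander is moved by more than 30 mm (distance of any of beaker, flask, mortar, jar, spatula, carton from where it was at the start of the episode above 0.03 m).
It also fails if it takes over 72 s, if anything falls off the work surface, if the arm or the gripper's body presses on something with over 40 N, if the wrist force passes 120 N, or if a joint passes its speed limit or range.

### The arm

A 6-joint arm with a two-finger parallel gripper is mounted at the origin on the work surface. World frame = base frame: x ahead of the robot, y to its left, z up, the work surface at z = 0. Lengths are in mm, angles in rad, forces in N, time in s.
With the tool pointing down it reaches from about 400 to 925 mm from the base axis. Payload 12.5 kg.
Tool frame: the origin (TCP) lies on the mounting face of the last link; the fingertips stand 190 mm ahead of it and the grasp point (between the pads) lies 171 mm ahead of it (env.grasp_offset is the distance from the TCP to the grasp point, in mm); z points along the fingers, y is the direction in which the jaws open and shut (so a half turn about z gives the same grasp; the last joint's range is limited). The gripper opens to 95 mm and grips with 3 to 60 N. Pads are 20 mm wide; open, the fingers measure 119 mm over their backs; the gripper's body (75 mm by 180 mm) begins 59 mm behind the grasp point.
Start: joints at [-1.244, 0.491, 1.559, -0, 1.092, -0.106], TCP at [262.152, -567.363, 404.761] pointing down, gripper open.
Joint ranges: [-3.1, 3.1], [-0.84, 2.19], [0.05, 2.79], [-1.13, 4.28], [0.06, 2.93], [-2.69, 2.69]. Speed limits (rad/s): [2.22, 2.22, 2.79, 3.14, 3.14, 3.14].

### API

Orientations are given as [roll, pitch, yaw] about the fixed x, y, z axes, in that order (R = Rz(yaw) Ry(pitch) Rx(roll)).
In Python, from cell import env, viewer gives the robot as it stands.
- The arm moves only by the tool play_rows, never from a script. Its argument "increments" is a list of rows, each an object of numbers: "dx", "dy", "dz": the shift along the tool's x, y, z in mm; "rx", "ry", "rz": the turn, a rotation vector about the tool's x, y, z in units of 6 degrees (1.0 is 6 degrees). A call has 1 to 8 rows; each row is the pose to reach, as a shift and turn from the pose measured when the call began, along the tool's axes at that moment; what a row does not reach only later rows make up. A row lasts 1/12 s, in which the tool goes at most 41.7 mm and 7.16 degrees, less where a joint would pass 70% of its speed; a pose out of reach is approached as far as the arm can. A call with a gripper value outside its range is refused whole. "fingers" is the opening, from 0 (shut) to 1 (fully open), set as the call begins (left out, the last holds). The fingers move at their own pace and stop on an object; the grip force is fixed at half the most. Time passes only in rows, so rows that repeat a pose let the fingers close. It gives the time, the measured TCP pose, the force and the opening at its end, in the units of the state.
- env.state(): the state, without advancing time (a new reading comes with each control period).
- viewer.read_camera(name): name is "side" or "top"; returns a dict with "image" (420x560x3 uint8, red, green, blue), "fx", "fy", "cx", "cy" (pixels), "k1" (the pictures are not rectified: a ray, as slopes to the right and down, at radius r is drawn at 1 + k1 r^2 times it, then the intrinsics apply), "rvec" (rotation vector, rad) and "tvec" (3), from world to camera coordinates, as OpenCV has them. Camera axes: x right, y down, z forward; pixel columns grow to the right and rows downward; lengths in mm; the calibration is good to about 2 mm. A picture is of the moment at which its call begins. There is no depth.
- env.job_done(): hands the job in, once; it reports no verdict.
The state is a dict: "t": time; "joints": joint angles; "qvel": joint speeds; "tau": joint torques, N m; "eef_pos": TCP position; "tcp_rot": TCP orientation; "ft_force": force on the tool from outside, world axes, zero at the start; "moment": the same for the moment, N m; "opening": opening from 0.0 (shut) to 1.0 (fully open).
Only numpy, scipy, OpenCV 4.12 (cv2) and the standard library are available. Lean on these libraries where they do the work, as an engineer would, in place of code of your own. Each camera call takes 0.05 s, during which the arm holds its last target.

## Working session

There is one attempt and no reset: what is moved stays moved. The work goes in short steps, Python scripts to look and compute and a tool call to move; the robot and the scene stay as the last step left them, time stands still between calls to the robot, and variables do not carry over. Pictures are saved under pics/ and viewed, and the job is handed in when it is done.

Besides the shell and the picture viewer there is one more tool, called after ">>>" as name(argument=value, ...), one argument or row to a line, values as JSON. play_rows: Moves the arm, as the interface text tells. Its arguments: {"type":"object","properties":{"increments":{"type":"array","items":{"type":"object","properties":{"dx":{"type":"number"},"dy":{"type":"number"},"dz":{"type":"number"},"rx":{"type":"number"},"ry":{"type":"number"},"rz":{"type":"number"}}}},"fingers":{"type":"number"}},"required":["increments"]}

```bash
mkdir -p pics; ls; python3 - <<'E'
from cell import env, viewer
import cv2
print(env.state())
for n in ("top","side"):
    r=viewer.read_camera(n)
    cv2.imwrite(f"pics/{n}0.png",r["image"][:,:,::-1])
    print({k:v for k,v in r.items() if k!="image"})
E
```

```text
pics
{'t': 0.0, 'joints': array([-1.24360232e+00,  4.91550391e-01,  1.55942544e+00,  6.00425376e-06,
        1.09170739e+00, -1.05617519e-01]), 'qvel': array([-0.00267288,  0.0005639 ,  0.00046698, -0.00082161, -0.00100319,
       -0.00043786]), 'tau': array([-2.01046321e-03, -6.12645149e+01, -2.58183521e+01,  6.91264146e-02,
        4.81540232e-02, -1.45543781e-04]), 'eef_pos': array([ 262.1424751 , -567.33698486,  404.17560366]), 'tcp_rot': array([-3.14050873e+00, -1.20264329e-04,  4.32808688e-01]), 'ft_force': array([ 0.37924979, -0.1292804 ,  0.08532402]), 'moment': array([-0.08627684, -0.04586046,  0.03092178]), 'opening': 0.9997467537639534}
{'fx': 541.7542870565602, 'fy': 541.7542870565602, 'cx': 272.5132575231383, 'cy': 203.18807893563567, 'k1': -0.015978905859631642, 'rvec': array([ 2.13937277, -2.18211325,  0.07762979]), 'tvec': array([  59.3207293 ,  573.43508426, 1303.9823199 ])}
{'fx': 537.8107936188927, 'fy': 537.8107936188927, 'cx': 274.8352792818963, 'cy': 199.18581178846526, 'k1': -0.21277322510181995, 'rvec': array([ 0.79877052, -2.62017973,  0.99284093]), 'tvec': array([ 504.51863581,  259.69049575, 1094.21364833])}
```

View pics/top0.png

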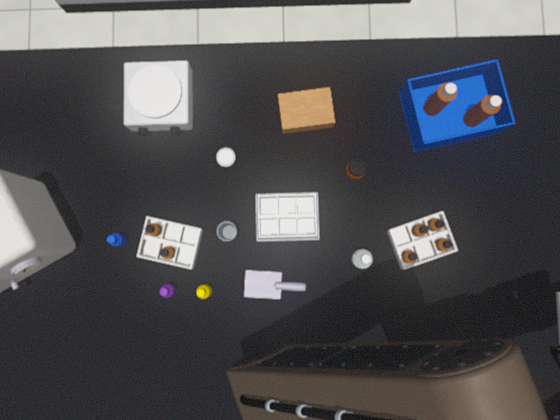

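View pics/side0.png

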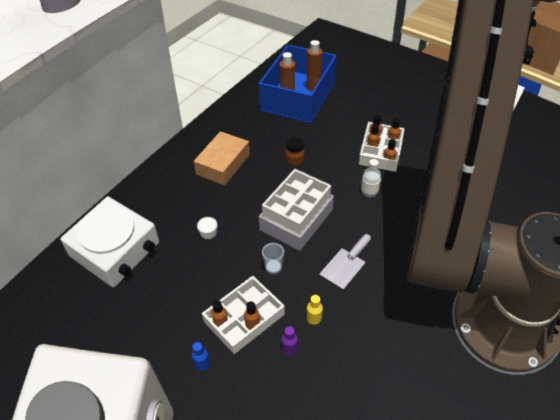

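Top view: tray_b is at the left (168,243) with 2 bottles, the stacker in the middle (287,217), and tray_a at the right (422,240) with four. I'll enlarge these.

```bash
cat > h.py <<'E'
import numpy as np, cv2
def proj(cam,P):
    P=np.atleast_2d(np.asarray(P,float))
    R,_=cv2.Rodrigues(cam["rvec"]); c=P@R.T+cam["tvec"]
    s=c[:,:2]/c[:,2:]; r2=(s**2).sum(1,keepdims=True); s=s*(1+cam["k1"]*r2)
    return s*[cam["fx"],cam["fy"]]+[cam["cx"],cam["cy"]]
def ray(cam,px):
    d=(np.array(px,float)-[cam["cx"],cam["cy"]])/[cam["fx"],cam["fy"]]
    s=d.copy()
    for _ in range(20): s=d/(1+cam["k1"]*(s@s))
    R,_=cv2.Rodrigues(cam["rvec"]); o=-R.T@cam["tvec"]; v=R.T@np.array([*s,1]); return o,v
def atz(cam,px,z):
    o,v=ray(cam,px); return (o+v*(z-o[2])/v[2])[:2]
def tri(c1,p1,c2,p2):
    A=[];b=[]
    for c,p in((c1,p1),(c2,p2)):
        o,v=ray(c,p); v=v/np.linalg.norm(v); M=np.eye(3)-np.outer(v,v); A.append(M); b.append(M@o)
    return np.linalg.lstsq(np.vstack(A),np.hstack(b),rcond=None)[0]
def crop(img,x,y,w,h,s,fn):
    c=cv2.resize(img[y:y+h,x:x+w],None,fx=s,fy=s,interpolation=cv2.INTER_CUBIC); cv2.imwrite(fn,c[:,:,::-1])
E
python3 - <<'E'
from cell import env, viewer
import pickle; from h import *
t=viewer.read_camera("top"); s=viewer.read_camera("side"); pickle.dump((t,s),open("c0.pkl","wb"))
crop(t["image"],130,205,80,75,8,"pics/tb.png")
crop(t["image"],380,200,84,75,8,"pics/ta.png")
crop(t["image"],248,182,80,70,8,"pics/st.png")
crop(s["image"],250,160,95,95,6,"pics/st_s.png")
crop(s["image"],190,265,110,95,6,"pics/tb_s.png")
crop(s["image"],340,100,80,80,7,"pics/ta_s.png")
E
```

```text
(no output)
```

View pics/tb.png

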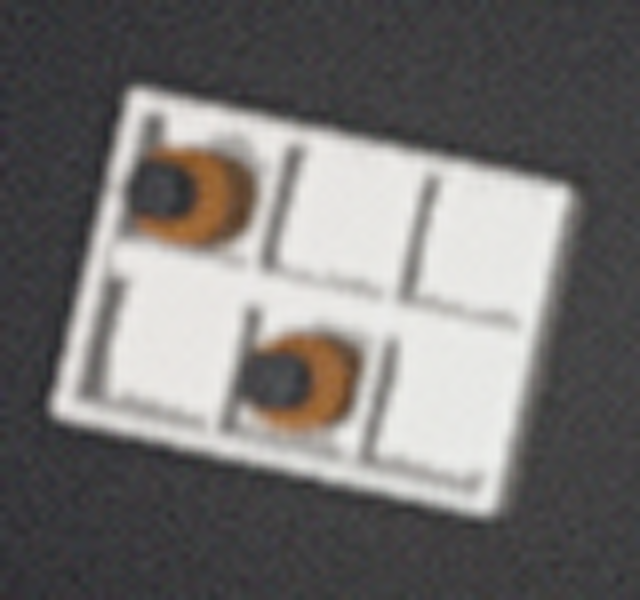

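View pics/ta.png

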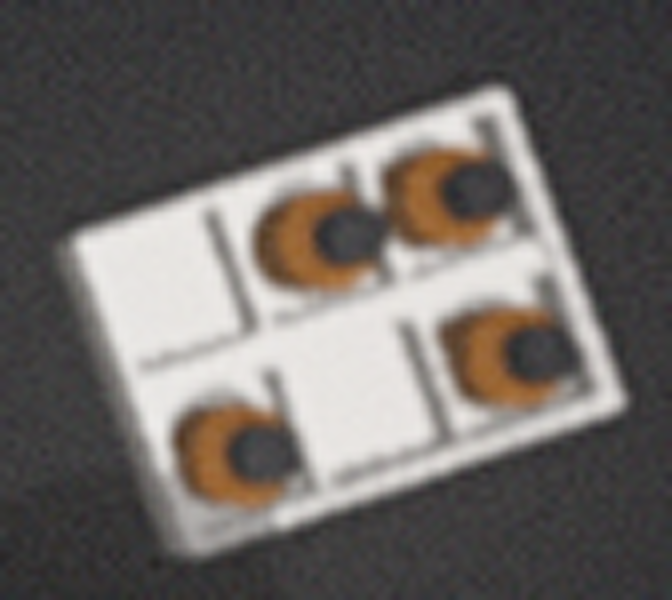

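View pics/st.png

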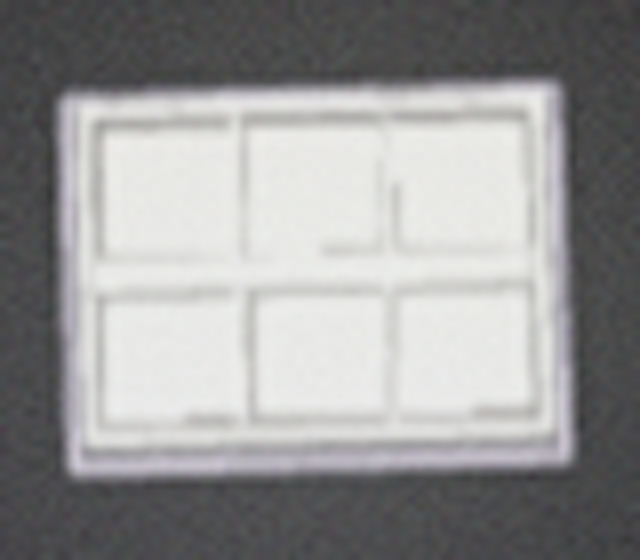

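View pics/st_s.png

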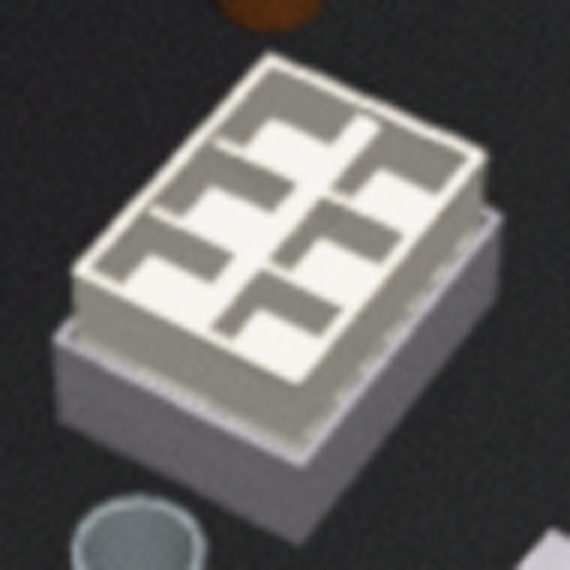

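View pics/tb_s.png

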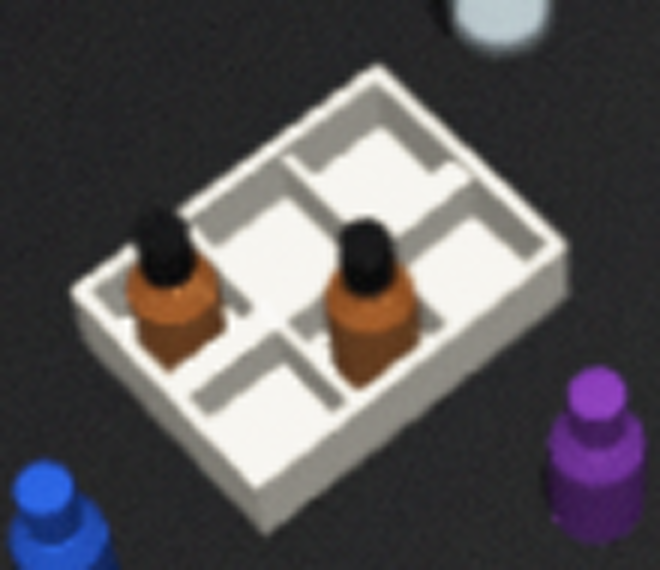

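View pics/ta_s.png

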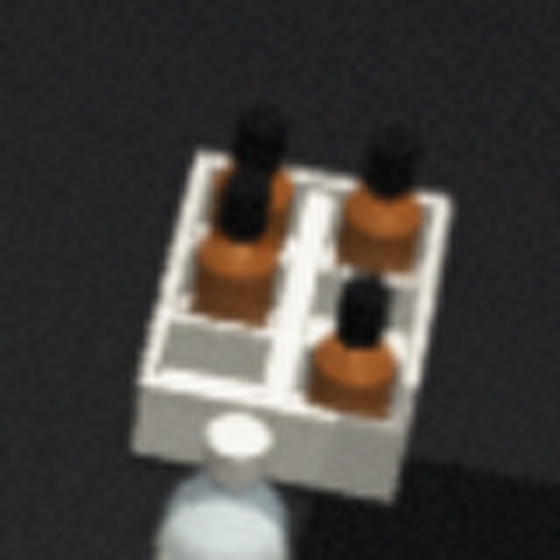

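```bash
cat > fit.py <<'E'
from h import *; import pickle
from scipy.optimize import least_squares
t,s=pickle.load(open("c0.pkl","rb"))
def un(l,sc,o): return (np.array(l,float)+.5)/sc-.5+np.array(o)
def rect(p,w,h,z):
    c=np.array([[-w,-h],[w,-h],[w,h],[-w,h]])/2.; a=p[2]
    c=c@np.array([[np.cos(a),np.sin(a)],[-np.sin(a),np.cos(a)]])+p[:2]
    return np.c_[c,np.full(4,z)]
def fit(name,T,S,w,h,z=None,img=None):
    g=np.mean([atz(t,q,z or 95) for q in T],0)
    def res(p):
        P=rect(p,w,h,p[3] if z is None else z); r=[]
        for cam,Q in((t,T),(s,S)):
            if Q is None: continue
            pr=proj(cam,P)
            d=np.linalg.norm(pr[:,None]-Q[None],axis=2)
            j=d.argmin(0); r.append((pr[j]-Q).ravel())
        return np.hstack(r)
    best=None
    for a in np.arange(-1.5,1.6,.1):
        x0=[*g,a]+([97] if z is None else [])
        q=least_squares(res,x0,loss="soft_l1")
        if best is None or q.cost<best.cost: best=q
    print(name,best.x.round(3),"rms",np.sqrt((best.fun**2).mean()).round(2)); print(best.fun.reshape(-1,2).round(1).tolist())
    return best.x
if __name__=="__main__":
    fit("b",un([(130,90),(572,187),(497,510),(52,412)],8,(130,205)),un([(380,68),(568,243),(268,492),(75,290)],6,(190,265)),100,137,40)
    fit("a",un([(78,237),(510,88),(628,402),(192,550)],8,(380,200)),un([(200,152),(452,200),(405,418),(140,385)],7,(340,100)),100,137,40)
    fit("pile",un([(80,100),(545,88),(555,435),(88,445)],8,(248,182)),un([(268,55),(485,155),(300,382),(75,270)],6,(250,160)),100,137)
    fit("hous",un([(60,92),(560,82),(575,465),(72,475)],8,(248,182)),un([(502,215),(300,462),(55,335)],6,(250,160)),113,150,50)
E
python3 fit.py
python3 - <<'E'
from fit import *
# bottle cap tops z: bench tray floor 8 +78=86; tray_b
for p in [(160,188),(277,377)]: print("b cap",atz(t,un([p],8,(130,205))[0],86).round(1))
for p in [(480,188),(350,236),(540,352),(260,452)]: print("a cap",atz(t,un([p],8,(380,200))[0],86).round(1))
E
```

```text
b [481.958 302.671  -6.515] rms 0.68
[[0.2, 1.0], [-0.7, 0.7], [-0.5, 0.7], [0.5, 0.9], [-0.6, -0.9], [0.1, -0.4], [-1.2, -0.9], [-0.3, -0.0]]
a [ 4.77476e+02 -3.14339e+02  3.11000e-01] rms 0.59
[[0.3, 0.1], [-0.3, 0.3], [-0.4, 0.3], [0.4, 0.4], [-0.1, -0.5], [-0.5, -0.8], [-0.1, 1.4], [-0.3, -1.2]]
pile [5.40158e+02 1.25120e+01 7.00000e-03 8.44970e+01] rms 0.32
[[0.1, 0.7], [0.1, 0.6], [0.3, -0.3], [0.1, 0.0], [-0.0, -0.1], [-0.1, -0.3], [-0.5, 0.1], [-0.5, 0.1]]
hous [539.56   13.041  -9.421] rms 0.43
[[0.4, 0.9], [-0.1, 0.6], [-0.5, -0.5], [-0.1, -0.3], [0.1, -0.6], [0.1, -0.0], [-0.4, -0.1]]
b cap [516.1 337.5]
b cap [460.  302.8]
a cap [ 514.3 -341.6]
a cap [ 501.1 -303.3]
a cap [ 466.3 -356.7]
a cap [ 439.  -274.6]
```

```bash
cat >> h.py <<'E'
from scipy.spatial.transform import Rotation as Ro
def go(x,y,z,yaw):
    "increment (tool axes, mm and 6deg) from now to grasp-point target, tool down"
    from cell import env
    st=env.state(); R=Ro.from_euler("xyz",st["tcp_rot"]); T=Ro.from_euler("xyz",[np.pi,0,yaw])
    d=R.inv().apply(np.array([x,y,z+env.grasp_offset])-st["eef_pos"]); r=(R.inv()*T).as_rotvec()/np.deg2rad(6)
    print("t",round(st["t"],2),"gp",(st["eef_pos"]+R.apply([0,0,env.grasp_offset])-[0,0,0]).round(1),"rot",st["tcp_rot"].round(4),"F",st["ft_force"].round(1),"op",round(st["opening"],3))
    print("  d",d.round(1),"r",r.round(2))
E
python3 - <<'E'
from fit import *
for n,p,q in [("b1",(160,188),(157,220)),("b2",(277,377),(367,232))]:
    P=un([p],8,(130,205))[0];Q=un([q],6,(190,265))[0]
    print(n,tri(t,P,s,Q).round(1),atz(t,P,86).round(1),atz(s,Q,86).round(1))
def loc(p,c): 
    a=c[2];d=np.array(c[:2]);R=np.array([[np.cos(a),-np.sin(a)],[np.sin(a),np.cos(a)]]);print(p,(d+R@p).round(1))
B=(482,302.7,-.232);A=(477.5,-314.3,.311)
for p in [(25.5,44),(-25.5,0)]: loc(p,B);loc(p,A)
# bystander heights: pixel->world at z~50
for n,p in [("flask",(362,259)),("beaker",(227,231)),("jar",(356,169))]: print(n,atz(t,p,60).round(0))
go(516,338,200,1.339)
E
```

```text
b1 [517.3 338.3  86. ] [516.1 337.5] [518.5 338.9]
b2 [459.7 303.1  84. ] [460.  302.8] [458.6 303.8]
(25.5, 44) [516.9 339.7]
(25.5, 44) [ 488.3 -264.6]
(-25.5, 0) [457.2 308.6]
(-25.5, 0) [ 453.2 -322.1]
flask [ 434. -162.]
beaker [507. 157.]
jar [ 650. -155.]
t 0.2 gp [ 262.1 -567.3  233.1] rot [-3.141e+00 -1.000e-04  4.328e-01] F [-0.1 -0.4  0.3] op 1.0
  d [ 610.2 -715.4   33.6] r [-0.01 -0.   -8.65]
```

```bash
python3 - <<'E'
from h import *
go(480,-250,230,.9)
go(540,40,230,1.1)
E
```

```text
t 0.2 gp [ 262.1 -567.3  233.1] rot [-3.141e+00 -1.000e-04  4.328e-01] F [-0.1 -0.4  0.3] op 1.0
  d [ 330.9 -196.7    3.2] r [-0.01 -0.   -4.46]
t 0.2 gp [ 262.1 -567.3  233.1] rot [-3.141e+00 -1.000e-04  4.328e-01] F [-0.1 -0.4  0.3] op 1.0
  d [ 507.  -434.8    3.4] r [-0.01 -0.   -6.37]
```

>>> play_rows(
  increments=[
    {"dx": 25, "dy": -15, "dz": 0, "rz": -0.4},
    {"dx": 60, "dy": -36, "dz": 0, "rz": -0.9},
    {"dx": 95, "dy": -57, "dz": 0, "rz": -1.4},
    {"dx": 130, "dy": -78, "dz": 0, "rz": -1.9},
    {"dx": 165, "dy": -99, "dz": 0, "rz": -2.4},
    {"dx": 200, "dy": -120, "dz": 0, "rz": -2.9},
    {"dx": 235, "dy": -140, "dz": 0, "rz": -3.4},
    {"dx": 270, "dy": -160, "dz": 0, "rz": -3.9},
  ],
  fingers=1,
)

```text
invalid input
```

```bash
python3 - <<'E'
from h import *
go(530,40,200,1.1)
E
```

```text
t 0.2 gp [ 262.1 -567.3  233.1] rot [-3.141e+00 -1.000e-04  4.328e-01] F [-0.1 -0.4  0.3] op 1.0
  d [ 497.9 -439.    33.4] r [-0.01 -0.   -6.37]
```

>>> play_rows(
  increments=[
    {"dx": 25, "dy": -15, "dz": 0, "rx": 0, "ry": 0, "rz": -0.4},
    {"dx": 60, "dy": -36, "dz": 0, "rx": 0, "ry": 0, "rz": -0.9},
  ],
)

```text
t: 0.37
eef_pos: [300.6, -510.5, 403.7]
tcp_rot: [-3.141, 0.0, 0.525]
ft_force: [0.6, 0.2, 0.3]
opening: 1.002
```

```bash
python3 - <<'E'
from h import *
go(480,-230,220,.9)
E
```

```text
t 0.37 gp [ 300.5 -510.4  232.4] rot [-3.1408e+00  1.0000e-04  5.2540e-01] F [0.6 0.2 0.3] op 1.002
  d [ 295.9 -152.6   12.5] r [-0.01 -0.   -3.58]
```

>>> play_rows(
  increments=[
    {"dx": 36, "dy": -18, "dz": 1, "rx": 0, "ry": 0, "rz": -0.5},
    {"dx": 72, "dy": -37, "dz": 3, "rx": 0, "ry": 0, "rz": -1},
    {"dx": 109, "dy": -56, "dz": 4, "rx": 0, "ry": 0, "rz": -1.5},
    {"dx": 146, "dy": -75, "dz": 6, "rx": 0, "ry": 0, "rz": -2},
    {"dx": 183, "dy": -94, "dz": 8, "rx": 0, "ry": 0, "rz": -2.5},
    {"dx": 220, "dy": -113, "dz": 10, "rx": 0, "ry": 0, "rz": -3},
    {"dx": 257, "dy": -132, "dz": 12, "rx": 0, "ry": 0, "rz": -3.3},
    {"dx": 293, "dy": -151, "dz": 12, "rx": 0, "ry": 0, "rz": -3.6},
  ],
  fingers=1,
)

```text
t: 1.03
eef_pos: [479.1, -230.9, 391.5]
tcp_rot: [-3.14, -0.0, 0.904]
ft_force: [0.1, -0.8, -0.6]
opening: 0.998
```

```bash
python3 - <<'E'
from h import *
go(530,100,190,1.2)
E
```

```text
t 1.03 gp [ 478.9 -230.8  220.2] rot [-3.1404e+00 -2.0000e-04  9.0400e-01] F [ 0.1 -0.8 -0.6] op 0.998
  d [ 291.5 -164.6   30.5] r [-0.01 -0.   -2.83]
```

>>> play_rows(
  increments=[
    {"dx": 36, "dy": -20, "dz": 3, "rx": 0, "ry": 0, "rz": -0.4},
    {"dx": 72, "dy": -40, "dz": 6, "rx": 0, "ry": 0, "rz": -0.8},
    {"dx": 108, "dy": -61, "dz": 10, "rx": 0, "ry": 0, "rz": -1.2},
    {"dx": 144, "dy": -81, "dz": 14, "rx": 0, "ry": 0, "rz": -1.6},
    {"dx": 180, "dy": -102, "dz": 18, "rx": 0, "ry": 0, "rz": -2},
    {"dx": 217, "dy": -123, "dz": 22, "rx": 0, "ry": 0, "rz": -2.3},
    {"dx": 254, "dy": -144, "dz": 26, "rx": 0, "ry": 0, "rz": -2.6},
    {"dx": 291, "dy": -165, "dz": 30, "rx": 0, "ry": 0, "rz": -2.8},
  ],
)

```text
t: 1.7
eef_pos: [528.5, 97.4, 362.1]
tcp_rot: [-3.141, -0.001, 1.199]
ft_force: [0.7, -0.1, 0.4]
opening: 0.996
```

```bash
python3 - <<'E'
from h import *
go(516.7,338.2,130,1.339)
E
```

```text
t 1.7 gp [528.4  97.5 190.8] rot [-3.1406e+00 -6.0000e-04  1.1989e+00] F [ 0.7 -0.1  0.4] op 0.996
  d [220.  -98.5  61. ] r [-0.01 -0.01 -1.34]
```

>>> play_rows(
  increments=[
    {"dx": 34, "dy": -15, "dz": 6, "rx": 0, "ry": 0, "rz": -0.3},
    {"dx": 68, "dy": -30, "dz": 14, "rx": 0, "ry": 0, "rz": -0.6},
    {"dx": 104, "dy": -46, "dz": 22, "rx": 0, "ry": 0, "rz": -0.9},
    {"dx": 140, "dy": -62, "dz": 32, "rx": 0, "ry": 0, "rz": -1.1},
    {"dx": 174, "dy": -78, "dz": 42, "rx": 0, "ry": 0, "rz": -1.3},
    {"dx": 204, "dy": -91, "dz": 52, "rx": 0, "ry": 0, "rz": -1.34},
    {"dx": 220, "dy": -98.5, "dz": 61, "rx": 0, "ry": 0, "rz": -1.34},
    {"dx": 220, "dy": -98.5, "dz": 61, "rx": 0, "ry": 0, "rz": -1.34},
  ],
)

```text
t: 2.37
eef_pos: [515.7, 341.3, 299.2]
tcp_rot: [-3.139, 0.0, 1.343]
ft_force: [-0.5, -1.4, -0.9]
opening: 1.003
```

```bash
python3 - <<'E'
from h import *
from cell import viewer
go(516.7,338.2,81,1.339)
s=viewer.read_camera("side"); crop(s["image"],150,180,180,180,4,"pics/p1.png")
t=viewer.read_camera("top"); crop(t["image"],100,180,150,120,5,"pics/p1t.png")
E
```

```text
t 2.37 gp [515.2 341.3 127.9] rot [-3.1388e+00  4.0000e-04  1.3427e+00] F [-0.5 -1.4 -0.9] op 1.003
  d [-2.8  1.8 46.9] r [-0.03  0.    0.03]
```

View pics/p1.png

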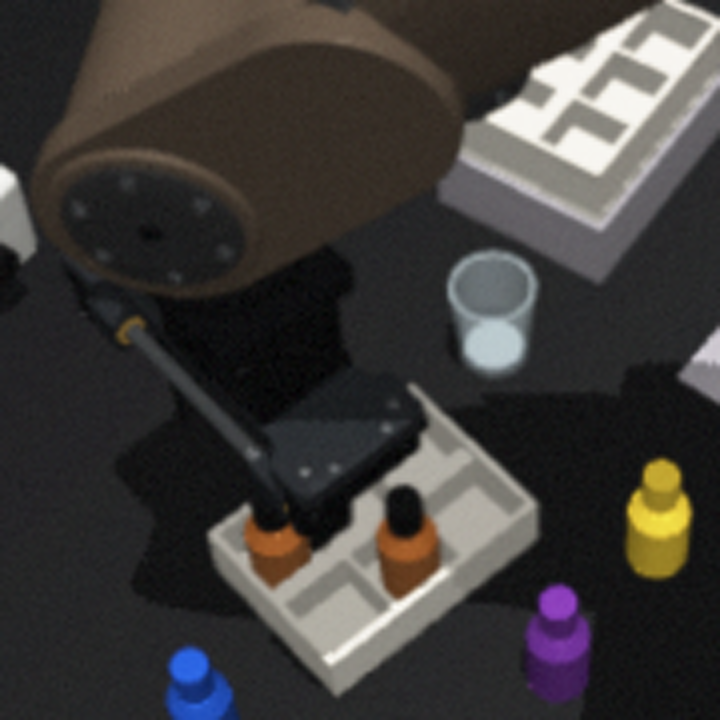

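View pics/p1t.png

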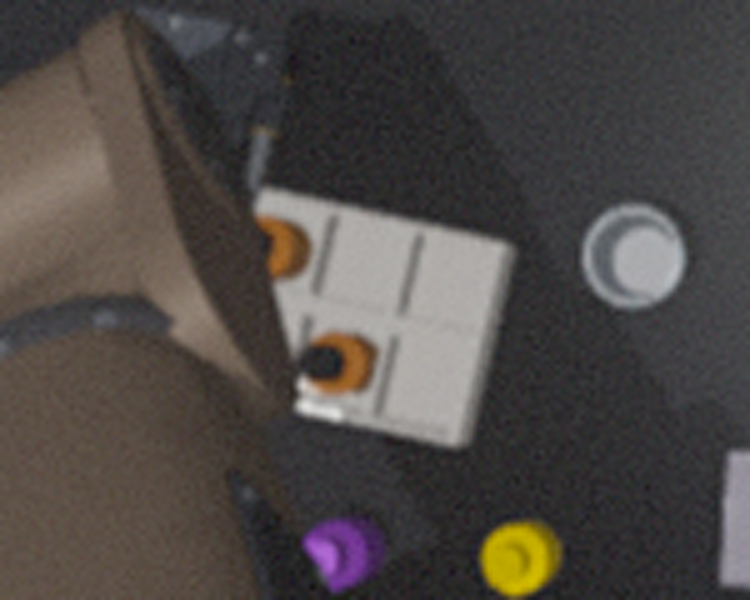

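The gripper is over bottle 1 (side crop ~(275,510)). I'll lower and close.

>>> play_rows(
  increments=[
    {"dx": -2, "dy": 1.5, "dz": 8, "rx": 0, "ry": 0, "rz": 0},
    {"dx": -2.8, "dy": 1.8, "dz": 18, "rx": 0, "ry": 0, "rz": 0},
    {"dx": -2.8, "dy": 1.8, "dz": 28, "rx": 0, "ry": 0, "rz": 0},
    {"dx": -2.8, "dy": 1.8, "dz": 37, "rx": 0, "ry": 0, "rz": 0},
    {"dx": -2.8, "dy": 1.8, "dz": 43, "rx": 0, "ry": 0, "rz": 0},
    {"dx": -2.8, "dy": 1.8, "dz": 47, "rx": 0, "ry": 0, "rz": 0},
    {"dx": -2.8, "dy": 1.8, "dz": 47, "rx": 0, "ry": 0, "rz": 0},
  ],
)

```text
t: 3.05
eef_pos: [517.4, 335.1, 252.7]
tcp_rot: [-3.139, 0.001, 1.34]
ft_force: [0.0, -0.1, -0.3]
opening: 1.003
```

>>> play_rows(
  increments=[
    {"dx": 0, "dy": 0, "dz": 0, "rx": 0, "ry": 0, "rz": 0},
    {"dx": 0, "dy": 0, "dz": 0, "rx": 0, "ry": 0, "rz": 0},
    {"dx": 0, "dy": 0, "dz": 0, "rx": 0, "ry": 0, "rz": 0},
    {"dx": 0, "dy": 0, "dz": 0, "rx": 0, "ry": 0, "rz": 0},
    {"dx": 0, "dy": 0, "dz": 0, "rx": 0, "ry": 0, "rz": 0},
    {"dx": 0, "dy": 0, "dz": 0, "rx": 0, "ry": 0, "rz": 0},
    {"dx": 0, "dy": 0, "dz": 0, "rx": 0, "ry": 0, "rz": 0},
  ],
  fingers=0,
)

```text
t: 3.63
eef_pos: [517.4, 335.1, 252.9]
tcp_rot: [-3.139, 0.001, 1.34]
ft_force: [0.1, -0.2, -0.1]
opening: 0.568
```

```bash
python3 - <<'E'
from h import *
go(516.7,338.2,225,1.339)
E
```

```text
t 3.63 gp [516.9 335.1  81.6] rot [-3.1389e+00  1.0000e-03  1.3404e+00] F [ 0.1 -0.2 -0.1] op 0.568
  d [   2.7   -1.8 -143.4] r [-0.03  0.01  0.01]
```

>>> play_rows(
  increments=[
    {"dx": 2.7, "dy": -0.5, "dz": 0, "rx": 0, "ry": 0, "rz": 0},
    {"dx": 2.7, "dy": -0.8, "dz": 0, "rx": 0, "ry": 0, "rz": 0},
    {"dx": 2.7, "dy": -0.8, "dz": 0, "rx": 0, "ry": 0, "rz": 0},
    {"dx": 2.7, "dy": -0.8, "dz": 0, "rx": 0, "ry": 0, "rz": 0},
    {"dx": 2.7, "dy": -0.8, "dz": 0, "rx": 0, "ry": 0, "rz": 0},
    {"dx": 2.7, "dy": -0.8, "dz": 0, "rx": 0, "ry": 0, "rz": 0},
    {"dx": 2.7, "dy": -0.8, "dz": 0, "rx": 0, "ry": 0, "rz": 0},
  ],
)

```text
t: 4.22
eef_pos: [517.2, 337.9, 252.8]
tcp_rot: [-3.139, 0.001, 1.34]
ft_force: [-0.0, -0.1, -0.2]
opening: 0.194
```

```bash
python3 - <<'E'
from h import *
go(516.7,338.2,225,1.339)
E
```

```text
t 4.22 gp [516.7 337.8  81.5] rot [-3.1387e+00  1.1000e-03  1.3403e+00] F [-0.  -0.1 -0.2] op 0.194
  d [   0.    -1.  -143.5] r [-0.03  0.01  0.01]
```

>>> play_rows(
  increments=[
    {"dx": 0, "dy": 0, "dz": 0, "rx": 0, "ry": 0, "rz": 0},
    {"dx": 0, "dy": 0, "dz": 0, "rx": 0, "ry": 0, "rz": 0},
    {"dx": 0, "dy": 0, "dz": -5, "rx": 0, "ry": 0, "rz": 0},
    {"dx": 0, "dy": 0, "dz": -14, "rx": 0, "ry": 0, "rz": 0},
    {"dx": 0, "dy": 0, "dz": -28, "rx": 0, "ry": 0, "rz": 0},
    {"dx": 0, "dy": 0, "dz": -44, "rx": 0, "ry": 0, "rz": 0},
    {"dx": 0, "dy": 0, "dz": -64, "rx": 0, "ry": 0, "rz": 0},
    {"dx": 0, "dy": 0, "dz": -84, "rx": 0, "ry": 0, "rz": 0},
  ],
)

```text
t: 4.88
eef_pos: [517.4, 337.9, 338.4]
tcp_rot: [-3.139, 0.001, 1.34]
ft_force: [0.2, -0.2, -1.3]
opening: 0.2
```

>>> play_rows(
  increments=[
    {"dx": -10, "dy": 0, "dz": -20, "rx": 0, "ry": 0, "rz": 0},
    {"dx": -30, "dy": 3, "dz": -38, "rx": 0, "ry": 0, "rz": -0.3},
    {"dx": -60, "dy": 10, "dz": -50, "rx": 0, "ry": 0, "rz": -0.6},
    {"dx": -95, "dy": 18, "dz": -58, "rx": 0, "ry": 0, "rz": -0.9},
    {"dx": -132, "dy": 26, "dz": -60, "rx": 0, "ry": 0, "rz": -1.2},
    {"dx": -170, "dy": 34, "dz": -60, "rx": 0, "ry": 0, "rz": -1.5},
    {"dx": -208, "dy": 42, "dz": -60, "rx": 0, "ry": 0, "rz": -1.8},
    {"dx": -246, "dy": 50, "dz": -60, "rx": 0, "ry": 0, "rz": -2.1},
  ],
)

```text
t: 5.55
eef_pos: [509.4, 85.3, 399.6]
tcp_rot: [-3.14, 0.0, 1.562]
ft_force: [1.1, -0.0, 0.4]
opening: 0.192
```

```bash
python3 - <<'E'
from h import *
go(488.3,-264.6,225,1.882)
E
```

```text
t 5.55 gp [509.1  85.3 228.3] rot [-3.1400e+00  4.0000e-04  1.5622e+00] F [ 1.1 -0.   0.4] op 0.192
  d [-350.1  -18.1    3.5] r [-0.02  0.   -3.05]
```

>>> play_rows(
  increments=[
    {"dx": -40, "dy": -2, "dz": 0, "rx": 0, "ry": 0, "rz": -0.5},
    {"dx": -80, "dy": -4, "dz": 0, "rx": 0, "ry": 0, "rz": -1},
    {"dx": -120, "dy": -6, "dz": 0, "rx": 0, "ry": 0, "rz": -1.5},
    {"dx": -160, "dy": -8, "dz": 0, "rx": 0, "ry": 0, "rz": -2},
    {"dx": -200, "dy": -10, "dz": 0, "rx": 0, "ry": 0, "rz": -2.5},
    {"dx": -240, "dy": -12, "dz": 0, "rx": 0, "ry": 0, "rz": -3},
    {"dx": -275, "dy": -14, "dz": 0, "rx": 0, "ry": 0, "rz": -3.05},
    {"dx": -305, "dy": -16, "dz": 0, "rx": 0, "ry": 0, "rz": -3.05},
  ],
)

```text
t: 6.22
eef_pos: [490.1, -221.9, 400.7]
tcp_rot: [-3.141, 0.001, 1.881]
ft_force: [0.6, -0.0, -0.3]
opening: 0.193
```

```bash
python3 - <<'E'
from h import *
go(488.3,-264.6,130,1.882)
E
```

```text
t 6.22 gp [ 490.  -222.1  229.4] rot [-3.1407e+00  9.0000e-04  1.8813e+00] F [ 0.6 -0.  -0.3] op 0.193
  d [-40.1 -14.7  99.5] r [-0.01  0.01 -0.01]
```

>>> play_rows(
  increments=[
    {"dx": -18, "dy": -7, "dz": 6, "rx": 0, "ry": 0, "rz": 0},
    {"dx": -32, "dy": -12, "dz": 22, "rx": 0, "ry": 0, "rz": 0},
    {"dx": -40, "dy": -14.7, "dz": 42, "rx": 0, "ry": 0, "rz": 0},
    {"dx": -40, "dy": -14.7, "dz": 62, "rx": 0, "ry": 0, "rz": 0},
    {"dx": -40, "dy": -14.7, "dz": 80, "rx": 0, "ry": 0, "rz": 0},
    {"dx": -40, "dy": -14.7, "dz": 92, "rx": 0, "ry": 0, "rz": 0},
    {"dx": -40, "dy": -14.7, "dz": 97, "rx": 0, "ry": 0, "rz": 0},
    {"dx": -40, "dy": -14.7, "dz": 97, "rx": 0, "ry": 0, "rz": 0},
  ],
)

```text
t: 6.88
eef_pos: [488.2, -264.5, 303.5]
tcp_rot: [-3.14, -0.0, 1.881]
ft_force: [-0.1, 0.0, -1.0]
opening: 0.196
```

```bash
python3 - <<'E'
from h import *
from cell import viewer
s=viewer.read_camera("side"); crop(s["image"],330,60,100,120,5,"pics/p2.png")
t=viewer.read_camera("top"); crop(t["image"],350,170,120,110,6,"pics/p2t.png")
go(488.3,-264.6,83,1.882)
E
```

```text
t 6.98 gp [ 488.5 -264.9  133.4] rot [-3.1414e+00  1.8000e-03  1.8813e+00] F [ 0.  -0.5 -0. ] op 0.195
  d [ 0.1 -0.1 50.4] r [-0.    0.02 -0.01]
```

View pics/p2.png

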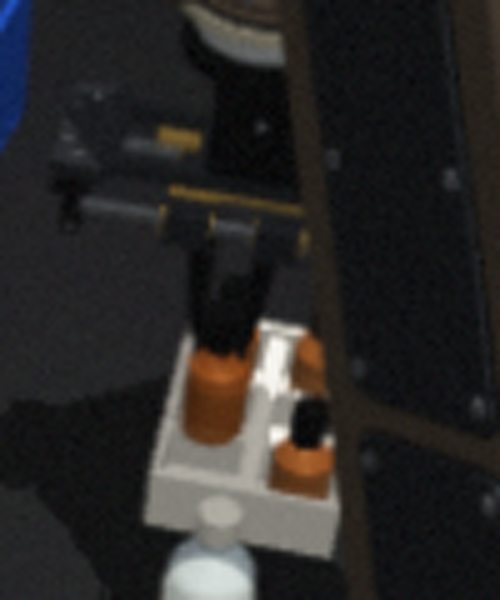

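View pics/p2t.png

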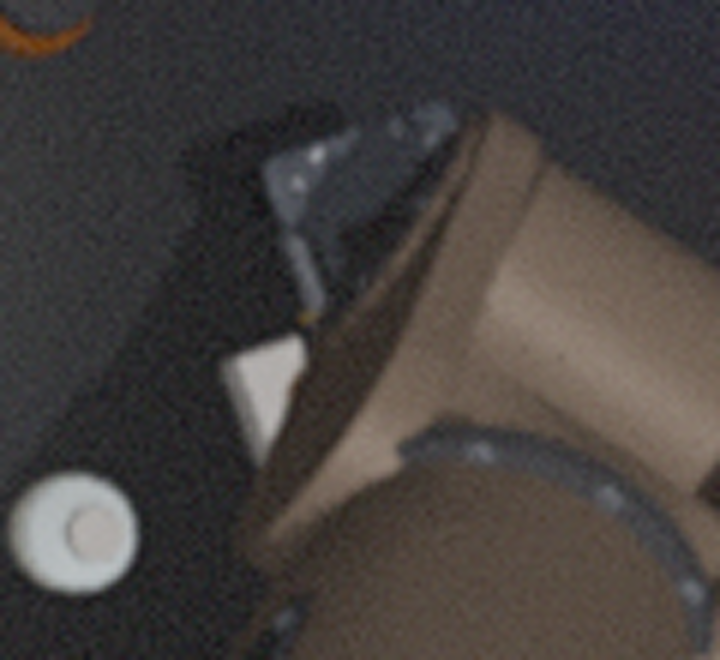

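The bottle hangs upright at side crop (213,390), over the free left-near compartment. I'll lower it.

>>> play_rows(
  increments=[
    {"dx": 0, "dy": 0, "dz": 8, "rx": 0, "ry": 0, "rz": 0},
    {"dx": 0, "dy": 0, "dz": 18, "rx": 0, "ry": 0, "rz": 0},
    {"dx": 0, "dy": 0, "dz": 28, "rx": 0, "ry": 0, "rz": 0},
    {"dx": 0, "dy": 0, "dz": 37, "rx": 0, "ry": 0, "rz": 0},
    {"dx": 0, "dy": 0, "dz": 42, "rx": 0, "ry": 0, "rz": 0},
    {"dx": 0, "dy": 0, "dz": 45, "rx": 0, "ry": 0, "rz": 0},
    {"dx": 0, "dy": 0, "dz": 47, "rx": 0, "ry": 0, "rz": 0},
  ],
)

```text
t: 7.57
eef_pos: [488.5, -264.7, 257.0]
tcp_rot: [-3.141, 0.001, 1.881]
ft_force: [-0.1, 0.1, 0.5]
opening: 0.193
```

>>> play_rows(
  increments=[
    {"dx": 0, "dy": 0, "dz": 0.6, "rx": 0, "ry": 0, "rz": 0},
    {"dx": 0, "dy": 0, "dz": 1.2, "rx": 0, "ry": 0, "rz": 0},
    {"dx": 0, "dy": 0, "dz": 1.8, "rx": 0, "ry": 0, "rz": 0},
    {"dx": 0, "dy": 0, "dz": 2.4, "rx": 0, "ry": 0, "rz": 0},
    {"dx": 0, "dy": 0, "dz": 3, "rx": 0, "ry": 0, "rz": 0},
  ],
)

```text
t: 7.98
eef_pos: [488.5, -264.7, 254.2]
tcp_rot: [-3.141, 0.001, 1.881]
ft_force: [0.1, 0.4, -0.4]
opening: 0.195
```

>>> play_rows(
  increments=[
    {"dx": 0, "dy": 0, "dz": 0.5, "rx": 0, "ry": 0, "rz": 0},
    {"dx": 0, "dy": 0, "dz": 1, "rx": 0, "ry": 0, "rz": 0},
    {"dx": 0, "dy": 0, "dz": 1.4, "rx": 0, "ry": 0, "rz": 0},
    {"dx": 0, "dy": 0, "dz": 1.8, "rx": 0, "ry": 0, "rz": 0},
    {"dx": 0, "dy": 0, "dz": 1.8, "rx": 0, "ry": 0, "rz": 0},
  ],
)

```text
t: 8.4
eef_pos: [488.5, -264.8, 252.6]
tcp_rot: [-3.141, 0.002, 1.881]
ft_force: [-0.3, -0.5, 2.7]
opening: 0.195
```

Contact (2.7 N). Release.

>>> play_rows(
  increments=[
    {"dx": 0, "dy": 0, "dz": 0, "rx": 0, "ry": 0, "rz": 0},
    {"dx": 0, "dy": 0, "dz": 0, "rx": 0, "ry": 0, "rz": 0},
    {"dx": 0, "dy": 0, "dz": 0, "rx": 0, "ry": 0, "rz": 0},
    {"dx": 0, "dy": 0, "dz": 0, "rx": 0, "ry": 0, "rz": 0},
    {"dx": 0, "dy": 0, "dz": 0, "rx": 0, "ry": 0, "rz": 0},
  ],
  fingers=0.45,
)

```text
t: 8.82
eef_pos: [488.5, -264.8, 252.6]
tcp_rot: [-3.141, 0.002, 1.881]
ft_force: [0.8, -0.0, 0.5]
opening: 0.434
```

>>> play_rows(
  increments=[
    {"dx": 0, "dy": 0, "dz": -5, "rx": 0, "ry": 0, "rz": 0},
    {"dx": 0, "dy": 0, "dz": -16, "rx": 0, "ry": 0, "rz": 0},
    {"dx": 0, "dy": 0, "dz": -32, "rx": 0, "ry": 0, "rz": 0},
    {"dx": 0, "dy": 0, "dz": -50, "rx": 0, "ry": 0, "rz": 0},
    {"dx": 0, "dy": 0, "dz": -75, "rx": 0, "ry": 0, "rz": 0},
    {"dx": 15, "dy": 0, "dz": -100, "rx": 0, "ry": 0, "rz": 0.3},
    {"dx": 40, "dy": 2, "dz": -115, "rx": 0, "ry": 0, "rz": 0.6},
    {"dx": 75, "dy": 4, "dz": -120, "rx": 0, "ry": 0, "rz": 0.9},
  ],
)

```text
t: 9.48
eef_pos: [469.4, -192.3, 375.7]
tcp_rot: [3.138, 0.005, 1.784]
ft_force: [1.0, 0.3, -0.5]
opening: 0.449
```

```bash
python3 - <<'E'
from h import *
go(500,85,200,1.5)
E
```

```text
t 9.48 gp [ 470.2 -193.1  204.4] rot [3.138  0.0052 1.7837] F [ 1.   0.3 -0.5] op 0.449
  d [264.6  88.5   3.3] r [0.04 0.04 2.71]
```

>>> play_rows(
  increments=[
    {"dx": 36, "dy": 10, "dz": 0, "rx": 0, "ry": 0, "rz": 0.4},
    {"dx": 73, "dy": 22, "dz": 0, "rx": 0, "ry": 0, "rz": 0.8},
    {"dx": 110, "dy": 34, "dz": 0, "rx": 0, "ry": 0, "rz": 1.2},
    {"dx": 148, "dy": 46, "dz": 0, "rx": 0, "ry": 0, "rz": 1.6},
    {"dx": 186, "dy": 58, "dz": 0, "rx": 0, "ry": 0, "rz": 2},
    {"dx": 224, "dy": 70, "dz": 0, "rx": 0, "ry": 0, "rz": 2.3},
    {"dx": 262, "dy": 82, "dz": 0, "rx": 0, "ry": 0, "rz": 2.7},
    {"dx": 300, "dy": 90, "dz": 0, "rx": 0, "ry": 0, "rz": 3},
  ],
)

```text
t: 10.15
eef_pos: [493.9, 122.0, 375.6]
tcp_rot: [3.135, 0.003, 1.467]
ft_force: [1.3, -0.0, -0.7]
opening: 0.453
```

```bash
python3 - <<'E'
from h import *
go(459.7,303.2,130,1.339)
E
```

```text
t 10.15 gp [495.  121.3 204.3] rot [3.135  0.0035 1.4674] F [ 1.3 -0.  -0.7] op 0.453
  d [177.  -53.2  73.4] r [0.06 0.03 1.23]
```

>>> play_rows(
  increments=[
    {"dx": 36, "dy": -11, "dz": 6, "rx": 0, "ry": 0, "rz": 0.3},
    {"dx": 70, "dy": -21, "dz": 16, "rx": 0.06, "ry": 0.03, "rz": 0.6},
    {"dx": 105, "dy": -32, "dz": 30, "rx": 0.06, "ry": 0.03, "rz": 0.9},
    {"dx": 138, "dy": -42, "dz": 46, "rx": 0.06, "ry": 0.03, "rz": 1.1},
    {"dx": 163, "dy": -49, "dz": 60, "rx": 0.06, "ry": 0.03, "rz": 1.23},
    {"dx": 177, "dy": -53.2, "dz": 73, "rx": 0.06, "ry": 0.03, "rz": 1.23},
    {"dx": 177, "dy": -53.2, "dz": 73, "rx": 0.06, "ry": 0.03, "rz": 1.23},
    {"dx": 177, "dy": -53.2, "dz": 73, "rx": 0.06, "ry": 0.03, "rz": 1.23},
  ],
)

```text
t: 10.82
eef_pos: [459.5, 303.6, 302.0]
tcp_rot: [3.142, 0.0, 1.34]
ft_force: [-0.1, -0.5, 0.7]
opening: 0.448
```

```bash
python3 - <<'E'
from h import *
from cell import viewer
s=viewer.read_camera("side"); crop(s["image"],170,180,140,180,4,"pics/p3.png"); crop(s["image"],330,60,100,120,5,"pics/p3a.png")
go(459.7,303.2,81,1.339)
E
```

```text
t 10.87 gp [459.9 303.  131.2] rot [ 3.1408e+00 -3.0000e-04  1.3392e+00] F [0.4 0.2 0.1] op 0.448
  d [ 0.2 -0.2 50.2] r [ 0.01 -0.    0.  ]
```

View pics/p3.png

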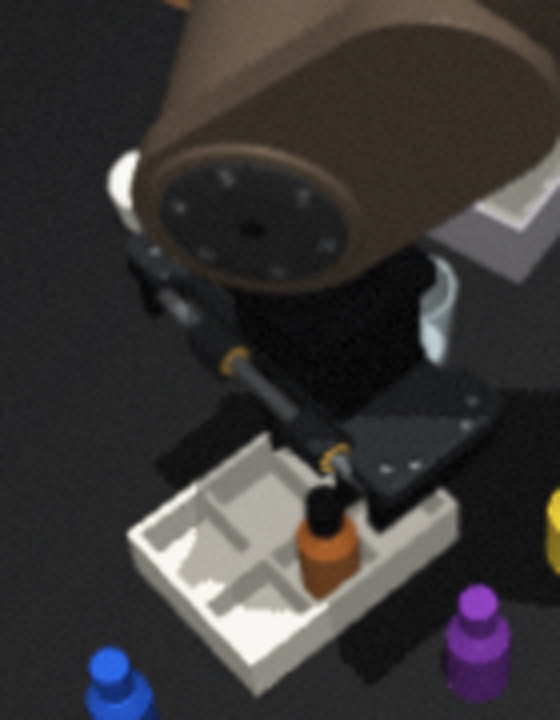

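View pics/p3a.png

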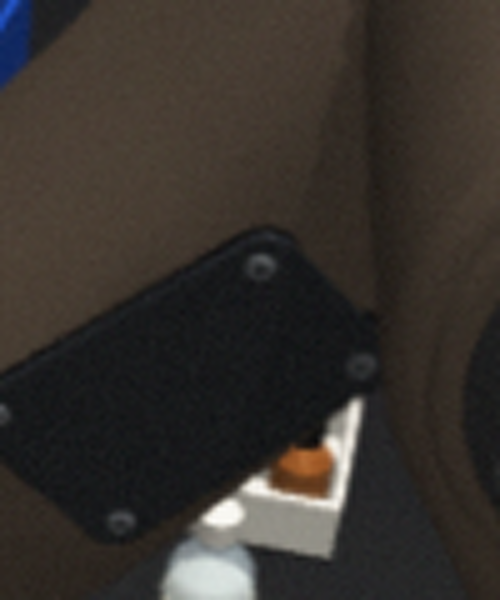

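>>> play_rows(
  increments=[
    {"dx": 0.2, "dy": 0, "dz": 8, "rx": 0, "ry": 0, "rz": 0},
    {"dx": 0.2, "dy": 0, "dz": 18, "rx": 0, "ry": 0, "rz": 0},
    {"dx": 0.2, "dy": 0, "dz": 29, "rx": 0, "ry": 0, "rz": 0},
    {"dx": 0.2, "dy": 0, "dz": 39, "rx": 0, "ry": 0, "rz": 0},
    {"dx": 0.2, "dy": 0, "dz": 46, "rx": 0, "ry": 0, "rz": 0},
    {"dx": 0.2, "dy": 0, "dz": 50, "rx": 0, "ry": 0, "rz": 0},
    {"dx": 0.2, "dy": 0, "dz": 50, "rx": 0, "ry": 0, "rz": 0},
    {"dx": 0.2, "dy": 0, "dz": 50, "rx": 0, "ry": 0, "rz": 0},
  ],
)

```text
t: 11.53
eef_pos: [460.0, 303.2, 252.3]
tcp_rot: [3.141, 0.0, 1.339]
ft_force: [0.1, 0.3, -0.2]
opening: 0.45
```

>>> play_rows(
  increments=[
    {"dx": 0, "dy": 0, "dz": 0, "rx": 0, "ry": 0, "rz": 0},
    {"dx": 0, "dy": 0, "dz": 0, "rx": 0, "ry": 0, "rz": 0},
    {"dx": 0, "dy": 0, "dz": 0, "rx": 0, "ry": 0, "rz": 0},
    {"dx": 0, "dy": 0, "dz": 0, "rx": 0, "ry": 0, "rz": 0},
    {"dx": 0, "dy": 0, "dz": 0, "rx": 0, "ry": 0, "rz": 0},
    {"dx": 0, "dy": 0, "dz": 0, "rx": 0, "ry": 0, "rz": 0},
    {"dx": 0, "dy": 0, "dz": 0, "rx": 0, "ry": 0, "rz": 0},
    {"dx": 0, "dy": 0, "dz": 0, "rx": 0, "ry": 0, "rz": 0},
  ],
  fingers=0,
)

```text
t: 12.2
eef_pos: [460.0, 303.2, 252.4]
tcp_rot: [3.141, -0.0, 1.339]
ft_force: [0.1, 0.2, 1.9]
opening: 0.196
```

>>> play_rows(
  increments=[
    {"dx": 0, "dy": 0, "dz": -4, "rx": 0, "ry": 0, "rz": 0},
    {"dx": 0, "dy": 0, "dz": -12, "rx": 0, "ry": 0, "rz": 0},
    {"dx": 0, "dy": 0, "dz": -26, "rx": 0, "ry": 0, "rz": 0},
    {"dx": 0, "dy": 0, "dz": -44, "rx": 0, "ry": 0, "rz": 0},
    {"dx": 0, "dy": 0, "dz": -66, "rx": 0, "ry": 0, "rz": 0},
    {"dx": -5, "dy": 0, "dz": -90, "rx": 0, "ry": 0, "rz": 0},
    {"dx": -20, "dy": 3, "dz": -114, "rx": 0, "ry": 0, "rz": 0},
    {"dx": -42, "dy": 10, "dz": -132, "rx": 0, "ry": 0, "rz": -0.2},
  ],
)

```text
t: 12.87
eef_pos: [459.5, 260.4, 386.8]
tcp_rot: [3.139, -0.001, 1.362]
ft_force: [0.9, -0.4, -0.9]
opening: 0.194
```

```bash
python3 - <<'E'
from h import *
go(495,-30,228,1.6)
E
```

```text
t 12.87 gp [459.9 260.6 215.6] rot [ 3.1394e+00 -1.4000e-03  1.3617e+00] F [ 0.9 -0.4 -0.9] op 0.194
  d [-276.7   95.1  -12.6] r [ 0.02 -0.01 -2.28]
```

>>> play_rows(
  increments=[
    {"dx": -34, "dy": 12, "dz": -6, "rx": 0, "ry": 0, "rz": -0.3},
    {"dx": -70, "dy": 25, "dz": -12, "rx": 0, "ry": 0, "rz": -0.6},
    {"dx": -106, "dy": 38, "dz": -12, "rx": 0, "ry": 0, "rz": -0.9},
    {"dx": -142, "dy": 51, "dz": -12, "rx": 0, "ry": 0, "rz": -1.2},
    {"dx": -178, "dy": 64, "dz": -12, "rx": 0, "ry": 0, "rz": -1.5},
    {"dx": -214, "dy": 76, "dz": -12, "rx": 0, "ry": 0, "rz": -1.8},
    {"dx": -250, "dy": 87, "dz": -12, "rx": 0, "ry": 0, "rz": -2.1},
    {"dx": -287, "dy": 96, "dz": -12, "rx": 0, "ry": 0, "rz": -2.4},
  ],
)

```text
t: 13.53
eef_pos: [493.6, -42.1, 399.4]
tcp_rot: [3.138, -0.001, 1.615]
ft_force: [1.2, 1.3, -0.2]
opening: 0.193
```

```bash
python3 - <<'E'
from h import *
go(453.2,-322.1,228,1.882)
E
```

```text
t 13.53 gp [494.1 -42.  228.1] rot [ 3.1383e+00 -6.0000e-04  1.6145e+00] F [ 1.2  1.3 -0.2] op 0.193
  d [-2.78e+02 -5.26e+01 -2.00e-01] r [ 0.03 -0.   -2.55]
```

>>> play_rows(
  increments=[
    {"dx": -40, "dy": -5, "dz": 0, "rx": 0, "ry": 0, "rz": -0.4},
    {"dx": -79, "dy": -12, "dz": 0, "rx": 0, "ry": 0, "rz": -0.8},
    {"dx": -118, "dy": -20, "dz": 0, "rx": 0, "ry": 0, "rz": -1.2},
    {"dx": -157, "dy": -28, "dz": 0, "rx": 0, "ry": 0, "rz": -1.6},
    {"dx": -196, "dy": -36, "dz": 0, "rx": 0, "ry": 0, "rz": -2},
    {"dx": -232, "dy": -44, "dz": 0, "rx": 0, "ry": 0, "rz": -2.3},
    {"dx": -260, "dy": -50, "dz": 0, "rx": 0, "ry": 0, "rz": -2.55},
    {"dx": -276, "dy": -52, "dz": 0, "rx": 0, "ry": 0, "rz": -2.55},
  ],
)

```text
t: 14.2
eef_pos: [452.7, -322.9, 399.7]
tcp_rot: [3.138, 0.001, 1.881]
ft_force: [0.4, -0.6, 0.1]
opening: 0.194
```

```bash
python3 - <<'E'
from h import *
from cell import viewer
s=viewer.read_camera("side"); crop(s["image"],330,60,100,120,5,"pics/p4.png")
go(453.2,-322.1,130,1.882)
E
```

```text
t 14.25 gp [ 453.6 -324.1  228.2] rot [3.1381e+00 1.8000e-03 1.8786e+00] F [-0.1 -1.7  0.3] op 0.193
  d [ 1.9  0.5 98.2] r [ 0.03  0.02 -0.03]
```

View pics/p4.png

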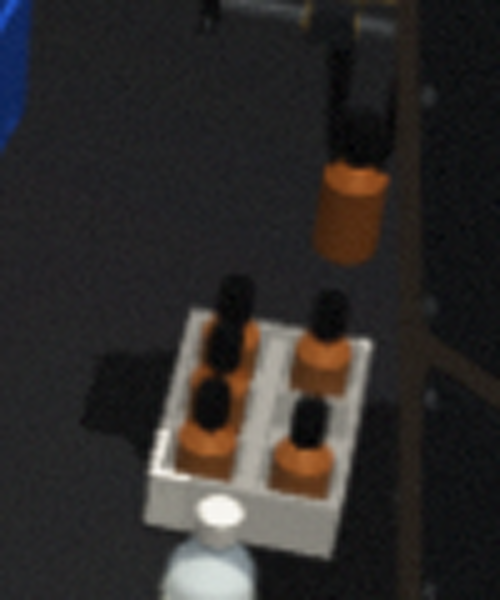

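Five bottles stand in tray_a, with the middle right compartment free (crop (318,400)) and the held bottle above it.

>>> play_rows(
  increments=[
    {"dx": 1.9, "dy": 0.5, "dz": 8, "rx": 0.03, "ry": 0.02, "rz": -0.03},
    {"dx": 1.9, "dy": 0.5, "dz": 24, "rx": 0.03, "ry": 0.02, "rz": -0.03},
    {"dx": 1.9, "dy": 0.5, "dz": 44, "rx": 0.03, "ry": 0.02, "rz": -0.03},
    {"dx": 1.9, "dy": 0.5, "dz": 64, "rx": 0.03, "ry": 0.02, "rz": -0.03},
    {"dx": 1.9, "dy": 0.5, "dz": 80, "rx": 0.03, "ry": 0.02, "rz": -0.03},
    {"dx": 1.9, "dy": 0.5, "dz": 88, "rx": 0.03, "ry": 0.02, "rz": -0.03},
    {"dx": 1.9, "dy": 0.5, "dz": 90, "rx": 0.03, "ry": 0.02, "rz": -0.03},
    {"dx": 1.9, "dy": 0.5, "dz": 90, "rx": 0.03, "ry": 0.02, "rz": -0.03},
  ],
)

```text
t: 14.92
eef_pos: [453.5, -321.4, 309.5]
tcp_rot: [3.142, -0.001, 1.882]
ft_force: [0.4, 0.4, -0.4]
opening: 0.194
```

```bash
python3 - <<'E'
from h import *
from cell import viewer
s=viewer.read_camera("side"); crop(s["image"],330,60,100,120,5,"pics/p5.png")
go(453.2,-322.1,83,1.882)
E
```

```text
t 14.97 gp [ 453.6 -321.6  138.7] rot [ 3.1410e+00 -1.0000e-04  1.8822e+00] F [ 0.7 -0.4 -0.2] op 0.191
  d [-0.4 -0.5 55.7] r [ 0.01 -0.    0.  ]
```

View pics/p5.png

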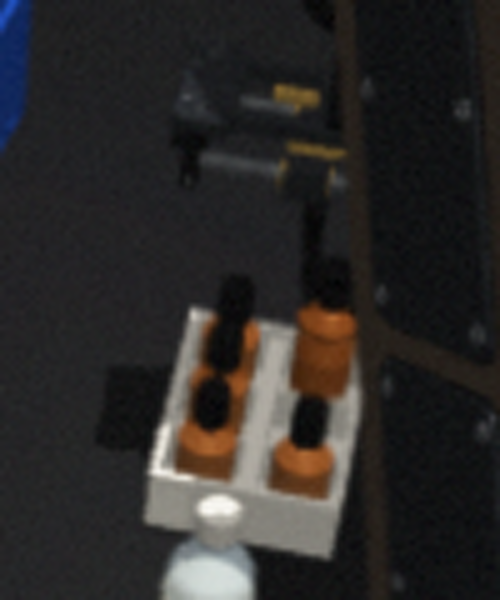

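>>> play_rows(
  increments=[
    {"dx": 0, "dy": 0, "dz": 8, "rx": 0, "ry": 0, "rz": 0},
    {"dx": 0, "dy": 0, "dz": 18, "rx": 0, "ry": 0, "rz": 0},
    {"dx": 0, "dy": 0, "dz": 29, "rx": 0, "ry": 0, "rz": 0},
    {"dx": 0, "dy": 0, "dz": 39, "rx": 0, "ry": 0, "rz": 0},
    {"dx": 0, "dy": 0, "dz": 46, "rx": 0, "ry": 0, "rz": 0},
    {"dx": 0, "dy": 0, "dz": 51, "rx": 0, "ry": 0, "rz": 0},
    {"dx": 0, "dy": 0, "dz": 53, "rx": 0, "ry": 0, "rz": 0},
    {"dx": 0, "dy": 0, "dz": 54.5, "rx": 0, "ry": 0, "rz": 0},
  ],
)

```text
t: 15.63
eef_pos: [453.6, -321.7, 255.1]
tcp_rot: [3.141, -0.0, 1.882]
ft_force: [-0.2, 0.1, -0.3]
opening: 0.193
```

>>> play_rows(
  increments=[
    {"dx": 0, "dy": 0, "dz": 0.5, "rx": 0, "ry": 0, "rz": 0},
    {"dx": 0, "dy": 0, "dz": 1, "rx": 0, "ry": 0, "rz": 0},
    {"dx": 0, "dy": 0, "dz": 1.5, "rx": 0, "ry": 0, "rz": 0},
    {"dx": 0, "dy": 0, "dz": 2, "rx": 0, "ry": 0, "rz": 0},
    {"dx": 0, "dy": 0, "dz": 2, "rx": 0, "ry": 0, "rz": 0},
  ],
)

```text
t: 16.05
eef_pos: [453.6, -321.7, 253.3]
tcp_rot: [3.141, -0.0, 1.882]
ft_force: [0.2, -0.5, -0.6]
opening: 0.193
```

>>> play_rows(
  increments=[
    {"dx": 0, "dy": 0, "dz": 0.5, "rx": 0, "ry": 0, "rz": 0},
    {"dx": 0, "dy": 0, "dz": 0.9, "rx": 0, "ry": 0, "rz": 0},
    {"dx": 0, "dy": 0, "dz": 1.2, "rx": 0, "ry": 0, "rz": 0},
    {"dx": 0, "dy": 0, "dz": 1.2, "rx": 0, "ry": 0, "rz": 0},
  ],
)

```text
t: 16.38
eef_pos: [453.6, -321.7, 252.4]
tcp_rot: [3.141, 0.0, 1.882]
ft_force: [-1.1, -0.9, 3.8]
opening: 0.193
```

Contact at 3.8 N. I'll release and retreat.

>>> play_rows(
  increments=[
    {"dx": 0, "dy": 0, "dz": 0, "rx": 0, "ry": 0, "rz": 0},
    {"dx": 0, "dy": 0, "dz": 0, "rx": 0, "ry": 0, "rz": 0},
    {"dx": 0, "dy": 0, "dz": 0, "rx": 0, "ry": 0, "rz": 0},
    {"dx": 0, "dy": 0, "dz": 0, "rx": 0, "ry": 0, "rz": 0},
    {"dx": 0, "dy": 0, "dz": 0, "rx": 0, "ry": 0, "rz": 0},
  ],
  fingers=0.42,
)

```text
t: 16.8
eef_pos: [453.6, -321.7, 252.3]
tcp_rot: [3.141, 0.0, 1.882]
ft_force: [-0.1, 0.6, -0.4]
opening: 0.417
```

>>> play_rows(
  increments=[
    {"dx": 0, "dy": 0, "dz": -5, "rx": 0, "ry": 0, "rz": 0},
    {"dx": 0, "dy": 0, "dz": -16, "rx": 0, "ry": 0, "rz": 0},
    {"dx": 0, "dy": 0, "dz": -32, "rx": 0, "ry": 0, "rz": 0},
    {"dx": 0, "dy": 0, "dz": -50, "rx": 0, "ry": 0, "rz": 0},
    {"dx": 0, "dy": 0, "dz": -75, "rx": 0, "ry": 0, "rz": 0},
    {"dx": 15, "dy": 0, "dz": -100, "rx": 0, "ry": 0, "rz": 0.3},
    {"dx": 40, "dy": 8, "dz": -115, "rx": 0, "ry": 0, "rz": 0.6},
    {"dx": 75, "dy": 20, "dz": -120, "rx": 0, "ry": 0, "rz": 0.9},
  ],
)

```text
t: 17.47
eef_pos: [449.4, -244.7, 375.5]
tcp_rot: [3.138, 0.004, 1.784]
ft_force: [1.2, -0.1, 0.4]
opening: 0.417
```

```bash
python3 - <<'E'
from h import *
go(495,0,210,1.5)
E
```

```text
t 17.47 gp [ 450.2 -245.2  204.2] rot [3.1377 0.0039 1.7841] F [ 1.2 -0.1  0.4] op 0.417
  d [229.5  96.4  -6.3] r [0.04 0.03 2.71]
```

>>> play_rows(
  increments=[
    {"dx": 36, "dy": 14, "dz": -3, "rx": 0, "ry": 0, "rz": 0.4},
    {"dx": 73, "dy": 29, "dz": -6, "rx": 0, "ry": 0, "rz": 0.8},
    {"dx": 110, "dy": 44, "dz": -6, "rx": 0, "ry": 0, "rz": 1.2},
    {"dx": 148, "dy": 60, "dz": -6, "rx": 0, "ry": 0, "rz": 1.6},
    {"dx": 186, "dy": 76, "dz": -6, "rx": 0, "ry": 0, "rz": 2},
    {"dx": 223, "dy": 90, "dz": -6, "rx": 0, "ry": 0, "rz": 2.4},
    {"dx": 260, "dy": 102, "dz": -6, "rx": 0, "ry": 0, "rz": 2.8},
    {"dx": 298, "dy": 112, "dz": -6, "rx": 0, "ry": 0, "rz": 3.1},
  ],
)

```text
t: 18.13
eef_pos: [495.6, 72.3, 381.9]
tcp_rot: [3.135, 0.002, 1.457]
ft_force: [0.0, 0.1, -0.2]
opening: 0.422
```

```bash
python3 - <<'E'
from h import *
from cell import viewer
s=viewer.read_camera("side");t=viewer.read_camera("top")
crop(s["image"],180,250,120,110,6,"pics/p6s.png");crop(t["image"],130,205,80,75,8,"pics/p6t.png");crop(t["image"],380,200,84,75,8,"pics/p6a.png")
go(482,302.7,120,1.339)
E
```

```text
t 18.23 gp [496.3  74.1 210.5] rot [3.1357e+00 1.8000e-03 1.4631e+00] F [ 0.  -0.4 -0.2] op 0.422
  d [225.6 -38.3  89.9] r [0.06 0.01 1.19]
```

View pics/p6s.png

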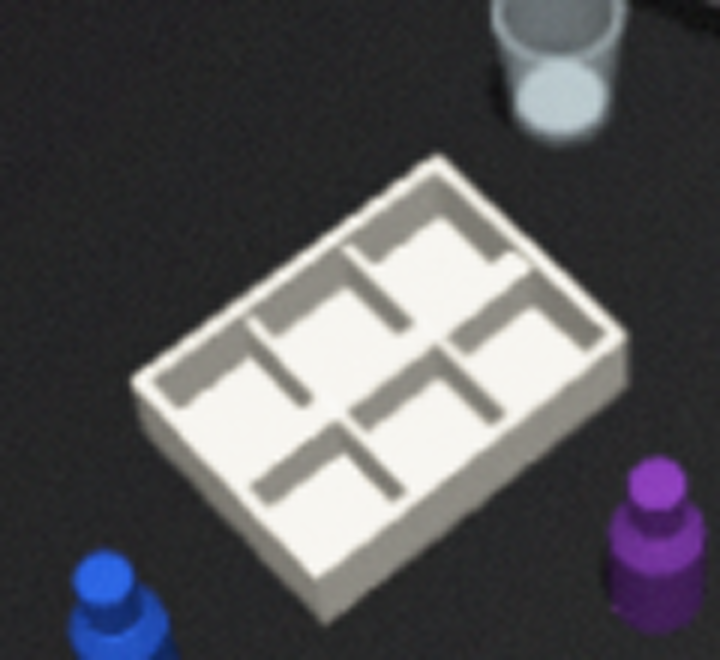

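View pics/p6t.png

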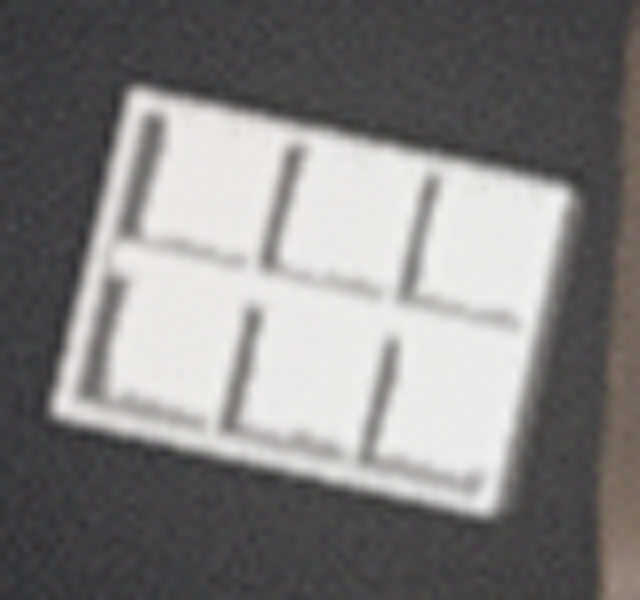

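View pics/p6a.png

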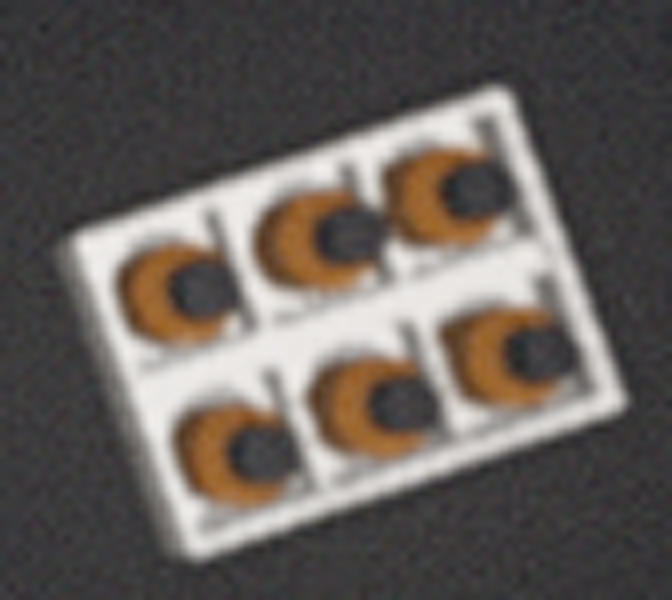

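All six bottles stand in tray_a, and tray_b is empty and hasn't moved. I'll refine tray_b's pose and compare it with the arm's frame.

```bash
python3 - <<'E'
from fit import *
T=un([(132,90),(572,187),(496,512),(54,412)],8,(130,205)); S=un([(437,155),(628,335),(322,582),(135,380)],6,(180,250))
x=fit("b",T,S,100,137,40)
import fit as f
for nm,c,Q in (("top",t,T),("side",s,S)):
    g=np.mean([atz(c,q,40) for q in Q],0); print(nm,g.round(1))
Tp=un([(80,100),(545,88),(555,435),(88,445)],8,(248,182));Sp=un([(268,55),(485,155),(300,382),(75,270)],6,(250,160))
for z in (82,85,88):
  print(z,[np.mean([atz(c,q,z) for q in Q],0).round(1).tolist() for c,Q in((t,Tp),(s,Sp))])
E
```

```text
b [ 4.82257e+02  3.02743e+02 -2.34000e-01] rms 0.53
[[0.0, 0.8], [-0.7, 0.6], [-0.5, 0.4], [0.2, 0.7], [-0.1, -0.4], [-0.0, -0.7], [-0.5, -1.0], [-0.5, -0.2]]
top [483.8 302.2]
side [481.  303.5]
82 [[541.0, 12.8], [540.8, 10.4]]
85 [[540.8, 12.8], [539.4, 12.7]]
88 [[540.6, 12.8], [537.9, 15.0]]
```

>>> play_rows(
  increments=[
    {"dx": 35, "dy": -6, "dz": 8, "rx": 0, "ry": 0, "rz": 0.2},
    {"dx": 72, "dy": -12, "dz": 20, "rx": 0.06, "ry": 0, "rz": 0.4},
    {"dx": 110, "dy": -19, "dz": 36, "rx": 0.06, "ry": 0, "rz": 0.7},
    {"dx": 148, "dy": -25, "dz": 54, "rx": 0.06, "ry": 0, "rz": 1},
    {"dx": 182, "dy": -31, "dz": 72, "rx": 0.06, "ry": 0, "rz": 1.2},
    {"dx": 210, "dy": -36, "dz": 85, "rx": 0.06, "ry": 0.01, "rz": 1.2},
    {"dx": 225.6, "dy": -38.3, "dz": 90, "rx": 0.06, "ry": 0.01, "rz": 1.2},
    {"dx": 225.6, "dy": -38.3, "dz": 90, "rx": 0.06, "ry": 0.01, "rz": 1.2},
  ],
)

```text
t: 18.9
eef_pos: [481.6, 304.8, 290.6]
tcp_rot: [-3.14, 0.001, 1.34]
ft_force: [-1.2, -0.6, 0.3]
opening: 0.421
```

```bash
python3 - <<'E'
from h import *
go(482.2,302.7,31,1.337)
E
```

```text
t 18.9 gp [481.4 304.8 119.3] rot [-3.1405e+00  8.0000e-04  1.3403e+00] F [-1.2 -0.6  0.3] op 0.421
  d [-1.9  1.2 88.3] r [-0.01  0.01  0.03]
```

>>> play_rows(
  increments=[
    {"dx": -1.9, "dy": 1.2, "dz": 8, "rx": 0, "ry": 0, "rz": 0.03},
    {"dx": -1.9, "dy": 1.2, "dz": 20, "rx": 0, "ry": 0, "rz": 0.03},
    {"dx": -1.9, "dy": 1.2, "dz": 34, "rx": 0, "ry": 0, "rz": 0.03},
    {"dx": -1.9, "dy": 1.2, "dz": 46, "rx": 0, "ry": 0, "rz": 0.03},
    {"dx": -1.9, "dy": 1.2, "dz": 56, "rx": 0, "ry": 0, "rz": 0.03},
    {"dx": -1.9, "dy": 1.2, "dz": 62, "rx": 0, "ry": 0, "rz": 0.03},
    {"dx": -1.9, "dy": 1.2, "dz": 66, "rx": 0, "ry": 0, "rz": 0.03},
  ],
)

```text
t: 19.48
eef_pos: [482.6, 301.8, 224.2]
tcp_rot: [-3.14, 0.001, 1.336]
ft_force: [-0.5, -0.3, -0.9]
opening: 0.421
```

```bash
python3 - <<'E'
from h import *
from cell import viewer
s=viewer.read_camera("side");crop(s["image"],170,220,140,140,5,"pics/p7s.png")
go(482.2,302.7,31,1.337)
E
```

```text
t 19.53 gp [482.1 301.9  52.5] rot [-3.1399e+00  1.4000e-03  1.3364e+00] F [-0.4 -0.2 -0.4] op 0.419
  d [ 0.7 -0.3 21.5] r [-0.02  0.01 -0.01]
```

View pics/p7s.png

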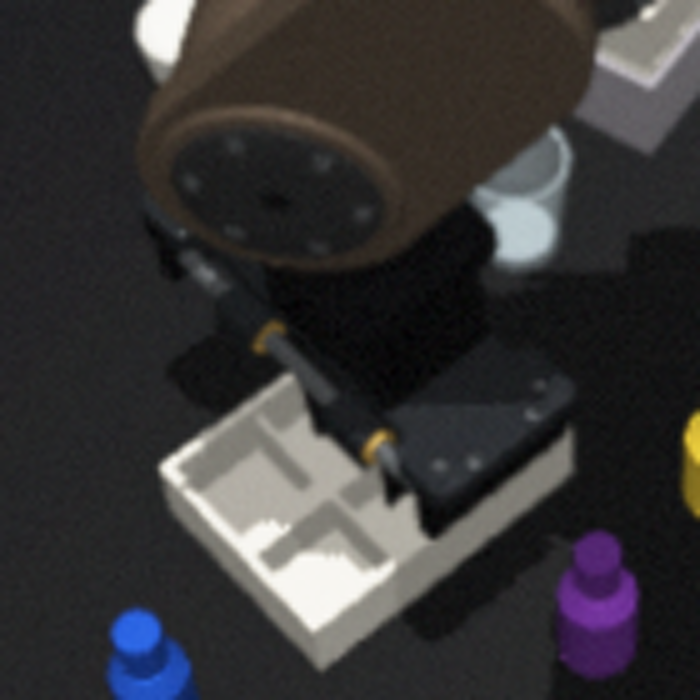

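The fingers straddle the rib in the middle compartments. I'll lower and pinch.

>>> play_rows(
  increments=[
    {"dx": 0.7, "dy": 0, "dz": 5, "rx": -0.02, "ry": 0.01, "rz": 0},
    {"dx": 0.7, "dy": 0, "dz": 11, "rx": -0.02, "ry": 0.01, "rz": 0},
    {"dx": 0.7, "dy": 0, "dz": 16, "rx": -0.02, "ry": 0.01, "rz": 0},
    {"dx": 0.7, "dy": 0, "dz": 19, "rx": -0.02, "ry": 0.01, "rz": 0},
    {"dx": 0.7, "dy": 0, "dz": 21, "rx": -0.02, "ry": 0.01, "rz": 0},
    {"dx": 0.7, "dy": 0, "dz": 21, "rx": -0.02, "ry": 0.01, "rz": 0},
  ],
)

```text
t: 20.03
eef_pos: [482.5, 302.7, 202.4]
tcp_rot: [-3.142, 0.001, 1.337]
ft_force: [-0.2, 0.0, 0.0]
opening: 0.418
```

>>> play_rows(
  increments=[
    {"dx": 0, "dy": 0, "dz": 0, "rx": 0, "ry": 0, "rz": 0},
    {"dx": 0, "dy": 0, "dz": 0, "rx": 0, "ry": 0, "rz": 0},
    {"dx": 0, "dy": 0, "dz": 0, "rx": 0, "ry": 0, "rz": 0},
    {"dx": 0, "dy": 0, "dz": 0, "rx": 0, "ry": 0, "rz": 0},
    {"dx": 0, "dy": 0, "dz": 0, "rx": 0, "ry": 0, "rz": 0},
    {"dx": 0, "dy": 0, "dz": 0, "rx": 0, "ry": 0, "rz": 0},
    {"dx": 0, "dy": 0, "dz": 0, "rx": 0, "ry": 0, "rz": 0},
    {"dx": 0, "dy": 0, "dz": 0, "rx": 0, "ry": 0, "rz": 0},
  ],
  fingers=0,
)

```text
t: 20.7
eef_pos: [482.5, 302.7, 202.6]
tcp_rot: [3.141, 0.0, 1.336]
ft_force: [0.8, 0.3, 2.0]
opening: 0.102
```

>>> play_rows(
  increments=[
    {"dx": 0, "dy": 0, "dz": 0, "rx": 0, "ry": 0, "rz": 0},
    {"dx": 0, "dy": 0, "dz": -3, "rx": 0, "ry": 0, "rz": 0},
    {"dx": 0, "dy": 0, "dz": -10, "rx": 0, "ry": 0, "rz": 0},
    {"dx": 0, "dy": 0, "dz": -22, "rx": 0, "ry": 0, "rz": 0},
    {"dx": 0, "dy": 0, "dz": -40, "rx": 0, "ry": 0, "rz": 0},
    {"dx": 0, "dy": 0, "dz": -60, "rx": 0, "ry": 0, "rz": 0},
    {"dx": 0, "dy": 0, "dz": -80, "rx": 0, "ry": 0, "rz": 0},
    {"dx": 0, "dy": 0, "dz": -98, "rx": 0, "ry": 0, "rz": 0},
  ],
)

```text
t: 21.37
eef_pos: [482.4, 302.7, 302.8]
tcp_rot: [3.141, -0.0, 1.337]
ft_force: [0.4, 0.1, -1.9]
opening: 0.104
```

>>> play_rows(
  increments=[
    {"dx": 0, "dy": 0, "dz": -12, "rx": 0, "ry": 0, "rz": 0},
    {"dx": -5, "dy": 1, "dz": -26, "rx": 0, "ry": 0, "rz": 0},
    {"dx": -17, "dy": 2, "dz": -36, "rx": 0, "ry": 0, "rz": -0.2},
    {"dx": -38, "dy": 4, "dz": -40, "rx": 0, "ry": 0, "rz": -0.4},
    {"dx": -65, "dy": 6, "dz": -40, "rx": 0, "ry": 0, "rz": -0.7},
    {"dx": -92, "dy": 9, "dz": -40, "rx": 0, "ry": 0, "rz": -1},
    {"dx": -116, "dy": 12, "dz": -40, "rx": 0, "ry": 0, "rz": -1.3},
    {"dx": -134, "dy": 14, "dz": -40, "rx": 0, "ry": 0, "rz": -1.6},
  ],
)

```text
t: 22.03
eef_pos: [464.1, 167.5, 343.9]
tcp_rot: [3.14, -0.0, 1.505]
ft_force: [1.0, -0.2, -3.0]
opening: 0.104
```

```bash
python3 - <<'E'
from h import *
from cell import viewer
s=viewer.read_camera("side");crop(s["image"],150,130,200,190,4,"pics/p8s.png")
go(540,12.8,171,1.576)
E
```

```text
t 22.08 gp [464.  165.7 172.5] rot [3.1407e+00 7.0000e-04 1.5070e+00] F [ 1.1 -1.5 -2.4] op 0.103
  d [-147.9   85.7    1.7] r [ 0.01  0.01 -0.66]
```

View pics/p8s.png

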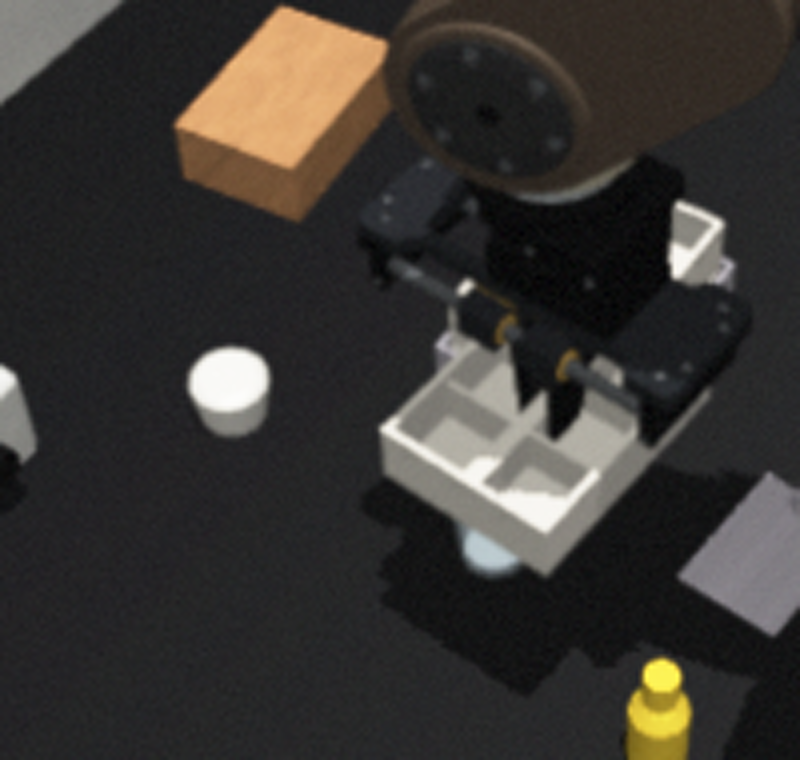

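>>> play_rows(
  increments=[
    {"dx": -18, "dy": 10, "dz": 0, "rx": 0, "ry": 0, "rz": -0.1},
    {"dx": -42, "dy": 24, "dz": 0, "rx": 0, "ry": 0, "rz": -0.2},
    {"dx": -70, "dy": 40, "dz": 1, "rx": 0, "ry": 0, "rz": -0.35},
    {"dx": -98, "dy": 57, "dz": 1.7, "rx": 0, "ry": 0, "rz": -0.5},
    {"dx": -122, "dy": 71, "dz": 1.7, "rx": 0.01, "ry": 0.01, "rz": -0.6},
    {"dx": -140, "dy": 81, "dz": 1.7, "rx": 0.01, "ry": 0.01, "rz": -0.66},
    {"dx": -148, "dy": 85.7, "dz": 1.7, "rx": 0.01, "ry": 0.01, "rz": -0.66},
    {"dx": -148, "dy": 85.7, "dz": 1.7, "rx": 0.01, "ry": 0.01, "rz": -0.66},
  ],
)

```text
t: 22.75
eef_pos: [540.4, 11.5, 342.9]
tcp_rot: [3.141, -0.0, 1.574]
ft_force: [-0.9, 0.1, -1.6]
opening: 0.101
```

>>> play_rows(
  increments=[
    {"dx": 0, "dy": 0, "dz": 4, "rx": 0, "ry": 0, "rz": 0},
    {"dx": 0, "dy": 0, "dz": 10, "rx": 0, "ry": 0, "rz": 0},
    {"dx": 0, "dy": 0, "dz": 16, "rx": 0, "ry": 0, "rz": 0},
    {"dx": 0, "dy": 0, "dz": 20, "rx": 0, "ry": 0, "rz": 0},
    {"dx": 0, "dy": 0, "dz": 22, "rx": 0, "ry": 0, "rz": 0},
    {"dx": 0, "dy": 0, "dz": 22, "rx": 0, "ry": 0, "rz": 0},
  ],
)

```text
t: 23.25
eef_pos: [540.3, 12.0, 320.2]
tcp_rot: [-3.141, -0.0, 1.574]
ft_force: [0.4, 0.3, -1.9]
opening: 0.106
```

```bash
python3 - <<'E'
from h import *
from cell import viewer
import pickle
s=viewer.read_camera("side");t=viewer.read_camera("top");pickle.dump((t,s),open("c1.pkl","wb"))
crop(s["image"],240,140,110,115,6,"pics/p9s.png");crop(t["image"],240,175,95,85,8,"pics/p9t.png")
go(540,12.8,120,1.576)
E
```

```text
t 23.35 gp [540.5  11.8 149.5] rot [ 3.1412e+00 -2.0000e-04  1.5742e+00] F [ 0.   0.1 -1.9] op 0.106
  d [ 1.1 -0.4 29.5] r [ 0.   -0.   -0.02]
```

View pics/p9s.png

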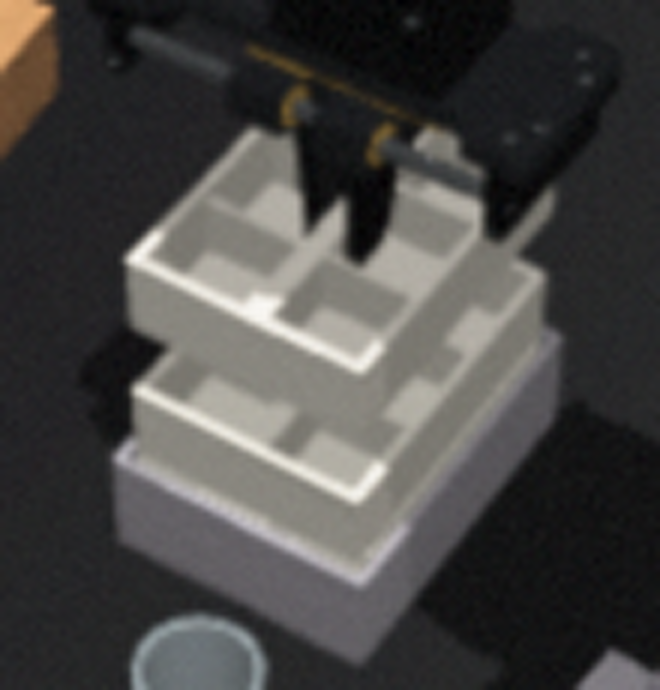

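View pics/p9t.png

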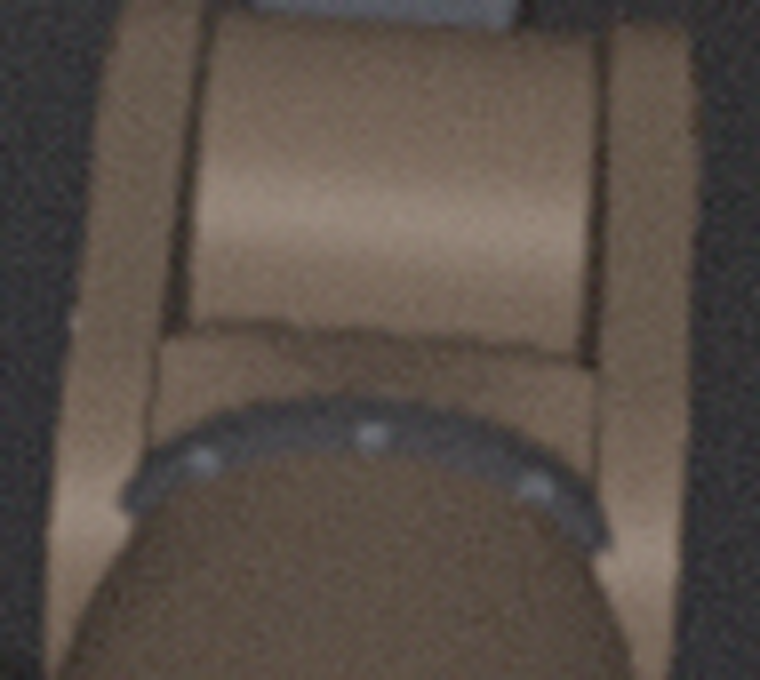

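```bash
python3 - <<'E'
from fit import *
t,s=pickle.load(open("c1.pkl","rb"))
S=lambda l: un(l,6,(240,140))
held=rect((540.4,11.9,.0034),100,137,158.1)
P=proj(s,held); Q=S([(128,260),(372,372)])
b=[]
for q in Q:
    j=np.linalg.norm(P-q,axis=1).argmin(); b.append(q-P[j]); print("held",held[j].round(),(q-P[j]).round(2))
print("pred far/right crop",(proj(s,held)-[240,140])*6)
bias=np.mean(b,0)
for nm,w,h,z,Q in (("hous",113,150,50,S([(115,455),(362,580),(560,340)])),("pile84",100,137,84,S([(137,388),(365,498),(546,272)])),("pile87",100,137,87,S([(137,388),(365,498),(546,272)])),("pile90",100,137,90,S([(137,388),(365,498),(546,272)]))):
  for B in (0,bias):
    f=lambda p:(lambda pr:np.hstack([pr[np.linalg.norm(pr-q,axis=1).argmin()]-q for q in Q-B]))(proj(s,rect(p,w,h,z)))
    r=least_squares(f,[540,12,0]); print(nm,"raw" if B is 0 else "corr",r.x.round(3),np.abs(r.fun).max().round(2))
E
```

```text
held [590.  81. 158.] [0.53 1.04]
held [490.  80. 158.] [2.07 0.78]
pred far/right crop [[553.82962348 134.67148768]
 [327.86689187  35.18080682]
 [122.34245916 251.28502875]
 [357.10688337 364.79474246]]
hous raw [ 5.38712e+02  1.37590e+01 -1.00000e-03] 0.94
hous corr [ 5.42708e+02  1.31260e+01 -1.00000e-03] 0.9
pile84 raw [5.39879e+02 1.00430e+01 1.60000e-02] 0.42
pile84 corr [5.43833e+02 9.37300e+00 1.70000e-02] 0.38
pile87 raw [5.38507e+02 1.22690e+01 1.60000e-02] 0.5
pile87 corr [5.42447e+02 1.16010e+01 1.70000e-02] 0.46
pile90 raw [5.37134e+02 1.44950e+01 1.70000e-02] 0.59
pile90 corr [5.41062e+02 1.38290e+01 1.80000e-02] 0.55<stdin>:14: SyntaxWarning: "is" with 'int' literal. Did you mean "=="?
```

```bash
python3 - <<'E'
from fit import *
t,s=pickle.load(open("c1.pkl","rb"))
crop(s["image"],255,170,60,75,10,"pics/z1.png")
crop(s["image"],285,150,50,55,12,"pics/z2.png")
E
```

```text
(no output)
```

View pics/z1.png

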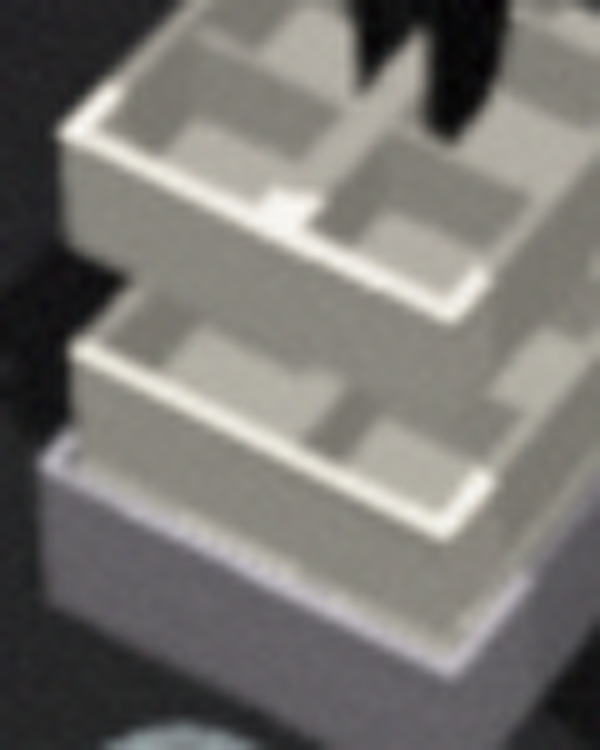

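View pics/z2.png

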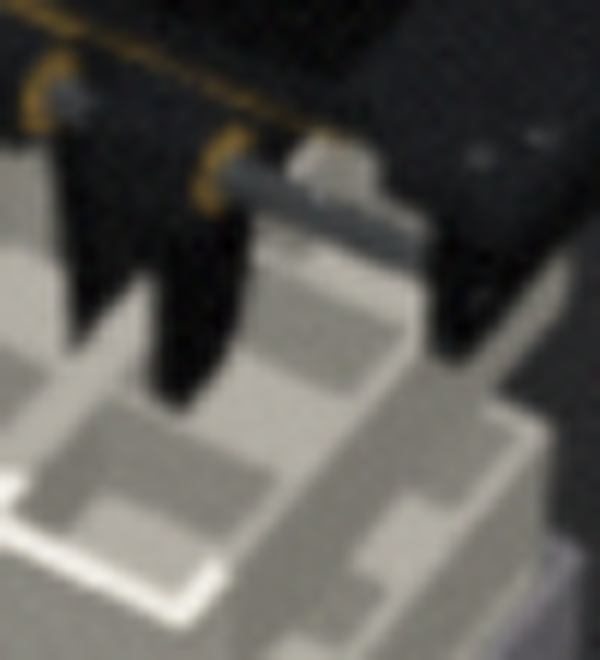

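```bash
python3 - <<'E'
from fit import *
t,s=pickle.load(open("c1.pkl","rb"))
S=lambda l: un(l,10,(255,170)); R=lambda l: un(l,12,(285,150))
held=rect((540.4,11.9,.0034),100,137,158.1)
P=proj(s,held); Q=S([(62,132),(455,322)]); b=Q-P[[2,3]]; print("bias",b.round(2)); bias=b.mean(0)
pile=np.vstack([S([(74,350),(447,540)]),R([(552,428)])]); hous=np.vstack([S([(40,465),(453,680)]),R([(583,553)])])
for nm,w,h,z,Q in (("hous",113,150,50,hous),("pile84",100,137,84,pile),("pile87",100,137,87,pile),("pile90",100,137,90,pile)):
  for B in (0,bias):
    f=lambda p:(lambda pr:np.hstack([pr[np.linalg.norm(pr-q,axis=1).argmin()]-q for q in Q-B]))(proj(s,rect(p,w,h,z)))
    r=least_squares(f,[540,12,0]); print(nm,r.x.round(3),np.abs(r.fun).max().round(2))
# rim edge of held tray
L=(R([(570,262)])-Q[1:2]);print()
E
```

```text
bias [[0.36 0.87]
 [0.53 0.95]]
hous [5.38177e+02 1.51490e+01 7.00000e-03] 0.28
hous [5.40518e+02 1.34320e+01 7.00000e-03] 0.23
pile84 [5.39819e+02 1.19420e+01 5.00000e-03] 0.16
pile84 [5.42147e+02 1.02080e+01 5.00000e-03] 0.22
pile87 [5.38445e+02 1.41610e+01 5.00000e-03] 0.19
pile87 [5.40766e+02 1.24320e+01 6.00000e-03] 0.16
pile90 [5.37072e+02 1.63800e+01 6.00000e-03] 0.3
pile90 [5.39385e+02 1.46570e+01 6.00000e-03] 0.25
```

>>> play_rows(
  increments=[
    {"dx": 1.4, "dy": 0, "dz": 4, "rx": 0, "ry": 0, "rz": -0.02},
    {"dx": 1.4, "dy": 0, "dz": 10, "rx": 0, "ry": 0, "rz": -0.02},
    {"dx": 1.4, "dy": 0, "dz": 16, "rx": 0, "ry": 0, "rz": -0.02},
    {"dx": 1.4, "dy": 0, "dz": 20, "rx": 0, "ry": 0, "rz": -0.02},
    {"dx": 1.4, "dy": 0, "dz": 23, "rx": 0, "ry": 0, "rz": -0.02},
    {"dx": 1.4, "dy": 0, "dz": 24, "rx": 0, "ry": 0, "rz": -0.02},
    {"dx": 1.4, "dy": 0, "dz": 24, "rx": 0, "ry": 0, "rz": -0.02},
  ],
)

```text
t: 23.93
eef_pos: [540.5, 13.1, 296.5]
tcp_rot: [-3.141, -0.0, 1.576]
ft_force: [0.0, 0.4, -1.7]
opening: 0.103
```

```bash
python3 - <<'E'
from h import *
go(540.5,13.2,115,1.576)
E
```

```text
t 23.93 gp [540.4  13.1 125.2] rot [-3.1415e+00 -2.0000e-04  1.5761e+00] F [ 0.   0.4 -1.7] op 0.103
  d [ 0.1  0.  10.2] r [-0. -0.  0.]
```

>>> play_rows(
  increments=[
    {"dx": 0, "dy": 0, "dz": 1, "rx": 0, "ry": 0, "rz": 0},
    {"dx": 0, "dy": 0, "dz": 2, "rx": 0, "ry": 0, "rz": 0},
    {"dx": 0, "dy": 0, "dz": 3, "rx": 0, "ry": 0, "rz": 0},
    {"dx": 0, "dy": 0, "dz": 4, "rx": 0, "ry": 0, "rz": 0},
    {"dx": 0, "dy": 0, "dz": 5, "rx": 0, "ry": 0, "rz": 0},
    {"dx": 0, "dy": 0, "dz": 5, "rx": 0, "ry": 0, "rz": 0},
  ],
)

```text
t: 24.43
eef_pos: [540.4, 13.1, 291.3]
tcp_rot: [-3.141, -0.0, 1.576]
ft_force: [0.0, 0.1, -2.4]
opening: 0.101
```

>>> play_rows(
  increments=[
    {"dx": 0, "dy": 0, "dz": 0.5, "rx": 0, "ry": 0, "rz": 0},
    {"dx": 0, "dy": 0, "dz": 1, "rx": 0, "ry": 0, "rz": 0},
    {"dx": 0, "dy": 0, "dz": 1.5, "rx": 0, "ry": 0, "rz": 0},
    {"dx": 0, "dy": 0, "dz": 1.5, "rx": 0, "ry": 0, "rz": 0},
  ],
)

```text
t: 24.77
eef_pos: [540.4, 13.1, 289.7]
tcp_rot: [-3.141, -0.0, 1.576]
ft_force: [0.2, -0.1, -2.2]
opening: 0.098
```

>>> play_rows(
  increments=[
    {"dx": 0, "dy": 0, "dz": 0.5, "rx": 0, "ry": 0, "rz": 0},
    {"dx": 0, "dy": 0, "dz": 1, "rx": 0, "ry": 0, "rz": 0},
    {"dx": 0, "dy": 0, "dz": 1.5, "rx": 0, "ry": 0, "rz": 0},
    {"dx": 0, "dy": 0, "dz": 1.5, "rx": 0, "ry": 0, "rz": 0},
  ],
)

```text
t: 25.1
eef_pos: [540.4, 13.1, 288.1]
tcp_rot: [-3.141, -0.0, 1.576]
ft_force: [0.3, -0.9, -2.4]
opening: 0.103
```

>>> play_rows(
  increments=[
    {"dx": 0, "dy": 0, "dz": 0.5, "rx": 0, "ry": 0, "rz": 0},
    {"dx": 0, "dy": 0, "dz": 1, "rx": 0, "ry": 0, "rz": 0},
    {"dx": 0, "dy": 0, "dz": 1, "rx": 0, "ry": 0, "rz": 0},
  ],
)

```text
t: 25.35
eef_pos: [540.4, 13.1, 287.0]
tcp_rot: [-3.141, -0.0, 1.576]
ft_force: [-0.9, 0.6, -2.9]
opening: 0.104
```

>>> play_rows(
  increments=[
    {"dx": 0, "dy": 0, "dz": 0.5, "rx": 0, "ry": 0, "rz": 0},
    {"dx": 0, "dy": 0, "dz": 1, "rx": 0, "ry": 0, "rz": 0},
    {"dx": 0, "dy": 0, "dz": 1, "rx": 0, "ry": 0, "rz": 0},
  ],
)

```text
t: 25.6
eef_pos: [540.4, 13.1, 286.0]
tcp_rot: [-3.141, -0.0, 1.576]
ft_force: [-0.5, -0.2, -1.1]
opening: 0.102
```

>>> play_rows(
  increments=[
    {"dx": 0, "dy": 0, "dz": 0.5, "rx": 0, "ry": 0, "rz": 0},
    {"dx": 0, "dy": 0, "dz": 1, "rx": 0, "ry": 0, "rz": 0},
    {"dx": 0, "dy": 0, "dz": 1, "rx": 0, "ry": 0, "rz": 0},
  ],
)

```text
t: 25.85
eef_pos: [540.4, 13.1, 285.1]
tcp_rot: [-3.141, -0.0, 1.576]
ft_force: [-1.3, -0.1, 1.0]
opening: 0.105
```

```bash
python3 - <<'E'
from h import *
from cell import viewer
import pickle
s=viewer.read_camera("side");pickle.dump(s,open("c2.pkl","wb"))
crop(s["image"],255,170,60,75,10,"pics/q1.png")
crop(s["image"],285,150,60,75,10,"pics/q2.png")
go(540.5,13.2,115,1.576)
E
```

```text
t 25.9 gp [540.3  13.2 113.8] rot [-3.1412e+00 -3.0000e-04  1.5762e+00] F [-0.8  0.3  1.1] op 0.102
  d [ 0.1  0.1 -1.2] r [-0. -0.  0.]
```

View pics/q1.png

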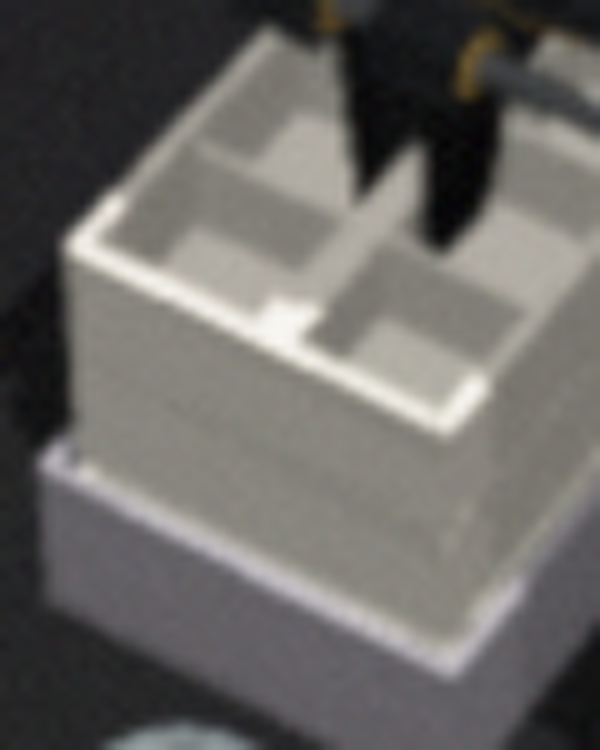

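View pics/q2.png

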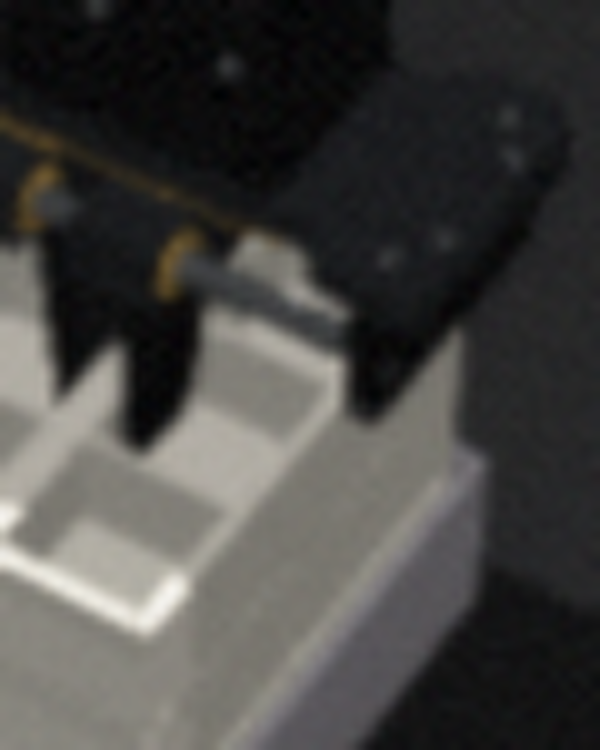

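The tray sits flush on the pile: no gap at the seam near crop row 355, and the contact height matches nested. I'll release.

>>> play_rows(
  increments=[
    {"dx": 0, "dy": 0, "dz": 0, "rx": 0, "ry": 0, "rz": 0},
    {"dx": 0, "dy": 0, "dz": 0, "rx": 0, "ry": 0, "rz": 0},
    {"dx": 0, "dy": 0, "dz": 0, "rx": 0, "ry": 0, "rz": 0},
    {"dx": 0, "dy": 0, "dz": 0, "rx": 0, "ry": 0, "rz": 0},
    {"dx": 0, "dy": 0, "dz": 0, "rx": 0, "ry": 0, "rz": 0},
    {"dx": 0, "dy": 0, "dz": 0, "rx": 0, "ry": 0, "rz": 0},
  ],
  fingers=0.4,
)

```text
t: 26.4
eef_pos: [540.4, 13.1, 285.1]
tcp_rot: [-3.141, -0.0, 1.576]
ft_force: [0.2, 0.5, -0.5]
opening: 0.391
```

>>> play_rows(
  increments=[
    {"dx": 0, "dy": 0, "dz": -3, "rx": 0, "ry": 0, "rz": 0},
    {"dx": 0, "dy": 0, "dz": -9, "rx": 0, "ry": 0, "rz": 0},
    {"dx": 0, "dy": 0, "dz": -18, "rx": 0, "ry": 0, "rz": 0},
    {"dx": 0, "dy": 0, "dz": -30, "rx": 0, "ry": 0, "rz": 0},
    {"dx": 0, "dy": 0, "dz": -48, "rx": 0, "ry": 0, "rz": 0},
    {"dx": 0, "dy": 0, "dz": -70, "rx": 0, "ry": 0, "rz": 0},
    {"dx": 0, "dy": 0, "dz": -95, "rx": 0, "ry": 0, "rz": 0},
    {"dx": 0, "dy": 0, "dz": -120, "rx": 0, "ry": 0, "rz": 0},
  ],
)

```text
t: 27.07
eef_pos: [540.2, 13.1, 407.1]
tcp_rot: [-3.141, -0.0, 1.576]
ft_force: [-0.1, -0.5, 0.5]
opening: 0.402
```

>>> play_rows(
  increments=[
    {"dx": -35, "dy": 0, "dz": 0, "rx": 0, "ry": 0, "rz": 0},
    {"dx": -72, "dy": 0, "dz": 0, "rx": 0, "ry": 0, "rz": 0},
    {"dx": -110, "dy": 0, "dz": 0, "rx": 0, "ry": 0, "rz": 0},
    {"dx": -148, "dy": 0, "dz": 0, "rx": 0, "ry": 0, "rz": 0},
    {"dx": -185, "dy": 0, "dz": 0, "rx": 0, "ry": 0, "rz": 0},
    {"dx": -220, "dy": 0, "dz": 0, "rx": 0, "ry": 0, "rz": 0},
    {"dx": -250, "dy": 0, "dz": 0, "rx": 0, "ry": 0, "rz": 0},
    {"dx": -265, "dy": 0, "dz": 0, "rx": 0, "ry": 0, "rz": 0},
  ],
)

```text
t: 27.73
eef_pos: [541.1, -254.9, 407.9]
tcp_rot: [3.141, 0.001, 1.574]
ft_force: [1.2, 0.4, 0.6]
opening: 0.4
```

```bash
python3 - <<'E'
from h import *
from cell import viewer,env
import pickle
s=viewer.read_camera("side");t=viewer.read_camera("top");pickle.dump((t,s),open("c3.pkl","wb"))
crop(s["image"],250,150,95,95,8,"pics/r1.png")
crop(t["image"],248,182,80,70,8,"pics/r2.png")
cv2.imwrite("pics/r3.png",t["image"][:,:,::-1])
print(env.state()["eef_pos"],env.state()["t"])
E
```

```text
[ 541.27004928 -253.71262543  407.48403157] 27.8333
```

View pics/r1.png

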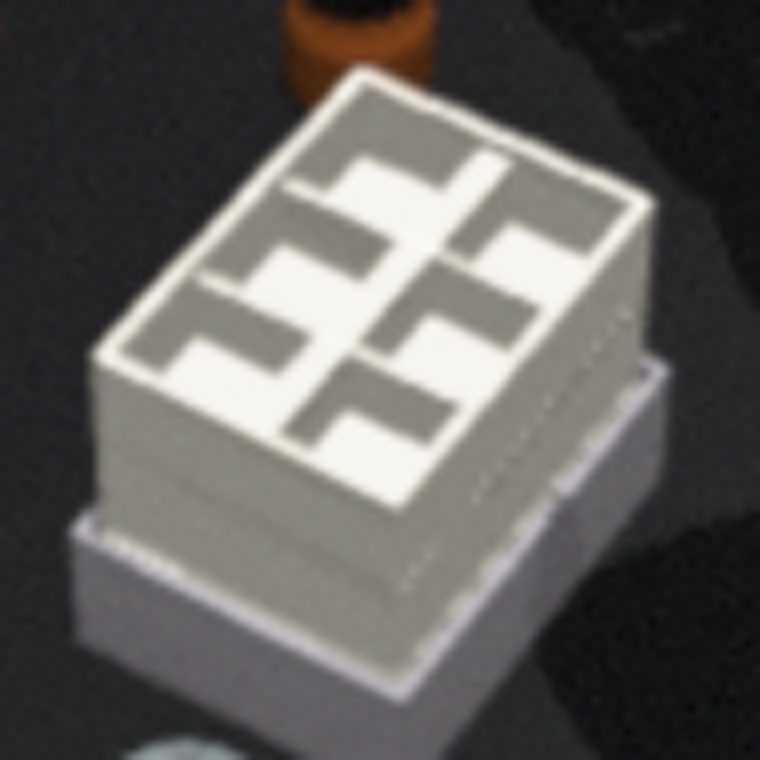

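View pics/r2.png

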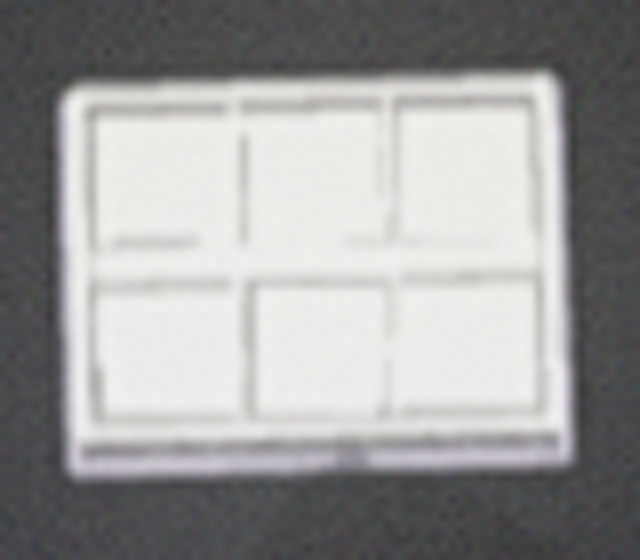

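View pics/r3.png

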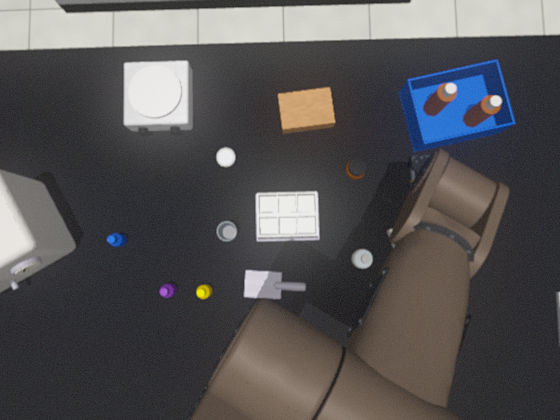

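```bash
python3 - <<'E'
from fit import *
T=un([(65,90),(556,75),(562,430),(76,440)],8,(248,182));S=un([(362,65),(655,200),(402,508),(95,355)],8,(250,150))
fit("b on pile",T,S,100,137)
fit("z123",T,S,100,137,123.5)
def one(c,Q,z):
    f=lambda p:(lambda pr:np.hstack([pr[np.linalg.norm(pr-q,axis=1).argmin()]-q for q in Q]))(proj(c,rect(p,100,137,z)))
    r=least_squares(f,[540,13,0]);print(z,r.x.round(3),r.fun.round(1))
one(s,S,119.5);one(s,S,123.3);one(s,S,127.5);one(t,T,123.3)
E
```

```text
b on pile [5.39670e+02 1.31200e+01 5.00000e-03 1.21222e+02] rms 0.42
[[0.9, 0.4], [-0.6, 0.7], [-0.0, 0.1], [0.4, 0.3], [-0.4, 0.2], [-0.1, -0.1], [-0.5, -0.3], [-0.4, -0.0]]
z123 [539.157  13.853   9.431] rms 0.49
[[0.5, 0.5], [-0.9, 0.8], [-0.2, 0.2], [0.1, 0.5], [-0.4, -0.3], [-0.0, -0.6], [-0.5, -0.7], [-0.5, -0.4]]
119.5 [5.39721e+02 1.15310e+01 6.00000e-03] [-0.1  0.3  0.2 -0.1 -0.1 -0.3  0.   0.1]
123.3 [5.37838e+02 1.45340e+01 6.00000e-03] [-0.1  0.2  0.3 -0.1 -0.1 -0.2 -0.1  0.1]
127.5 [5.35756e+02 1.78530e+01 7.00000e-03] [-0.1  0.   0.5 -0.2 -0.  -0.  -0.3  0.2]
123.3 [5.40316e+02 1.35300e+01 4.00000e-03] [ 0.7 -0.  -0.7  0.3 -0.1 -0.2  0.2 -0. ]
```

```bash
python3 - <<'E'
from fit import *
t,s=pickle.load(open("c3.pkl","rb"))
im=s["image"][185:245,255:340].astype(float); im=np.clip((im-70)*2.2,0,255).astype(np.uint8)
cv2.imwrite("pics/w1.png",cv2.resize(im,None,fx=9,fy=9,interpolation=cv2.INTER_NEAREST)[:,:,::-1])
E
```

```text
(no output)
```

View pics/w1.png

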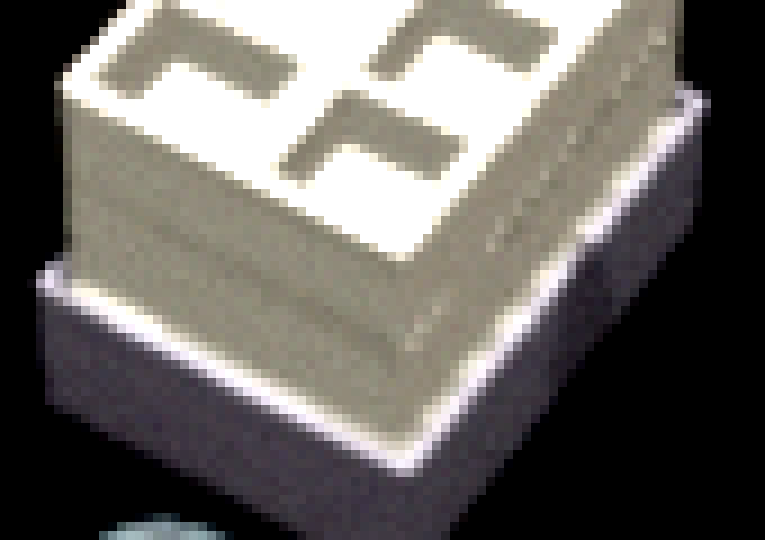

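```bash
python3 - <<'E'
from fit import *
t,s=pickle.load(open("c3.pkl","rb"))
for zt in (123.3,):
    r=rect((540.3,13.3,.006),100,137,zt)[[2,3,0]]
    for dz,n in ((0,"rim"),(36,"wall bottom"),(40,"foot bottom=caught pile rim")):
        q=r.copy(); q[:,2]-=dz; print(n,((proj(s,q)+[.45,.9]-[255,185]+.5)*9).round(0).tolist())
    for lab,c in (("pile home",rect((540.3,13.3,.006),100,137,87.3)),("pile caught",rect((540.3,13.3,.006),100,137,83.3))): print(lab,((proj(s,c[[2,3,0]])+[.45,.9]-[255,185]+.5)*9).round(0).tolist())
# column profiles through +y face midway
im=s["image"].astype(float).mean(2)
for (u,v) in ((275,203),(280,206),(285,208),(290,211)):
    print(u,[int(im[y,u-1:u+2].mean()) for y in range(v-6,v+28)])
E
```

```text
rim [[60.0, 87.0], [405.0, 256.0], [693.0, -89.0]]
wall bottom [[65.0, 184.0], [403.0, 352.0], [685.0, 8.0]]
foot bottom=caught pile rim [[66.0, 194.0], [403.0, 363.0], [684.0, 19.0]]
pile home [[65.0, 184.0], [403.0, 352.0], [685.0, 8.0]]
pile caught [[66.0, 194.0], [403.0, 363.0], [684.0, 19.0]]
275 [244, 244, 243, 234, 194, 143, 130, 131, 131, 131, 131, 132, 131, 130, 127, 127, 131, 131, 133, 130, 130, 131, 130, 132, 140, 159, 180, 178, 138, 106, 98, 99, 98, 99]
280 [244, 244, 241, 219, 163, 131, 128, 131, 131, 131, 132, 132, 130, 128, 127, 127, 131, 131, 131, 132, 131, 132, 131, 134, 144, 169, 186, 171, 127, 104, 99, 98, 100, 99]
285 [208, 180, 189, 219, 191, 141, 127, 130, 133, 132, 132, 132, 131, 129, 126, 126, 127, 131, 132, 132, 132, 131, 132, 132, 136, 157, 180, 185, 152, 111, 99, 97, 100, 99]
290 [220, 237, 240, 219, 163, 130, 127, 130, 131, 131, 132, 132, 129, 127, 124, 125, 128, 132, 132, 130, 131, 132, 131, 133, 144, 166, 180, 167, 127, 101, 99, 99, 98, 99]
```

```bash
python3 - <<'E'
from fit import *
t,s=pickle.load(open("c3.pkl","rb"))
cv2.imwrite("pics/y1.png",s["image"][:,:,::-1])
E
```

```text
(no output)
```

View pics/y1.png

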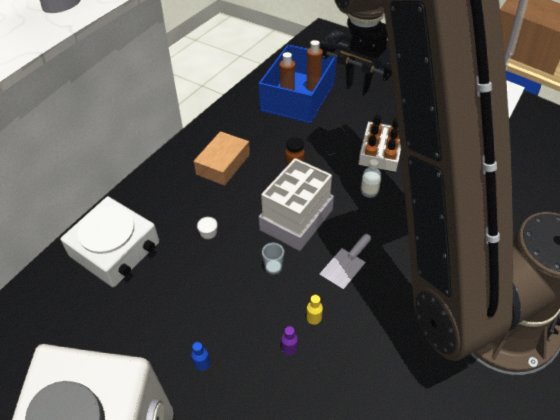

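The picture shows six upright bottles in tray_a at (381,145), tray_b nested square on the pile at (297,195), the bystanders in place and the arm clear. I'll hand the job in.

```bash
python3 - <<'E'
from cell import env
print(env.job_done(), env.state()["t"])
E
```

```text
the job is handed in; nothing more can be done
the job is handed in; nothing more can be done
```

I moved both bottles from the emptier tray into the two free compartments of the fuller one, then stacked the emptied tray on the pile. I handed the job in just after t = 28 s (limit 72 s); no verdict was reported.

- **Bottles:** Each was set down by feel at about 3–4 N. The last pictures show all six standing upright in tray_a.
- **Tray on the pile:** I lowered it until contact, about 3 N, and released it. Camera fits put it about 1 mm from the stacker's axis and within about 0.003 rad of the stacker's direction.
- **Foot home in the rim:** The seam shows no open gap and the contact height matches a nested tray. One check was less clear: the two-camera fit put the tray 36.7 mm above the earlier pile rim. Nested should give about 35–36 mm and a caught foot about 39–40 mm, so it is closer to nested. The cameras disagreed by 2–3 mm, so I corrected for that using the held tray.
- **Everything else:** The bystanders look unmoved in the last pictures, and the arm ended clear of everything.

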